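Scoop polishing balls from a tilt-out bin

ROBOT

A 6-joint arm with a two-finger parallel gripper is mounted at the origin on the work surface. World frame = base frame: x ahead of the robot, y to its left, z up, the work surface at z = 0. Lengths are in m, angles in rad, forces in N, time in s.
With the tool pointing down it reaches from about 0.4 to 0.825 m from the base axis. Payload 7 kg.
Tool frame: the origin (TCP) lies on the centre line of the jaws, within the pads' length; the fingertips stand 25 mm ahead of it and the grasp point (between the pads) lies 6 mm ahead of it; z points along the fingers, y is the line along which they close (so a half turn about z gives the same grasp; the last joint's range is limited). The gripper opens to 88 mm and grips with 3 to 60 N. Pads are 19 mm wide; open, the fingers measure 130 mm over their backs; the gripper's body (78 mm by 193 mm) begins 47 mm behind the grasp point.
Start: joints at [1.566, 0.359, 0.012, 0, -1.224, -0.288], TCP at [0.195, 0.646, 0.252] pointing down, gripper open.
Joint ranges: [-3.07, 3.07], [-1.43, 2.12], [-1.02, 1.25], [-3.03, 1.67], [-3.05, -0], [-3.03, 3.03]. Speed limits (rad/s): [2.39, 2.39, 3.01, 3.14, 3.14, 3.14].

INTERFACE

Orientations are given as [roll, pitch, yaw] about the fixed x, y, z axes, in that order (R = Rz(yaw) Ry(pitch) Rx(roll)).
In Python, from station import readout, vision, arm gives the robot as it stands. The module is installed in compiled form; this text tells all that it offers.
- The arm moves only by the tool carry_out, never from a script. Its argument "commands" is a list of rows, each an object with "dp": the shift along the tool's x, y, z in m, a list of three; "rotation": the turn, a rotation vector about the tool's x, y, z in degrees, a list of three. In form: [{"dp": [dx, dy, dz], "rotation": [wx, wy, wz]}, ...]. A call has 1 to 8 rows; each row shifts and turns the commanded pose from where the row before left it, along the tool's axes as they then stand; what a row does not reach is not made up. A row lasts 1/8 s, in which the tool goes at most 62.5 mm and 10.7 degrees, less where a joint would pass 70% of its speed; a pose out of reach is approached as far as the arm can. A call with a gripper value outside its range is refused whole. "grip" is the finger opening in m, from 0 to 0.0876, set as the call begins (left out, the last holds). The fingers move at their own pace and stop on an object; "force" is the grip in N (left out, the last holds). Time passes only in rows, so rows that do not move let the fingers close. It gives the time, the measured TCP pose, the force, the opening and the grip force at its end, in the units of the state.
- readout.get_state(): the state, without advancing time (a new reading comes with each control period).
- vision.grab_frame(name): name is "side" or "top"; returns (picture, depth): 400x640x3 uint8, red, green, blue; 400x640 float32, m along the optical axis (not along the pixel's ray), 0 where there is no reading.
- vision.calibration(name): a dict with "fovy" (degrees; the focal length in pixels is half the picture's height over the tangent of half this angle, whatever the lens; pixels are square), "cx", "cy" (the principal point, pixels), "origin" and "attitude" of the camera in the world. Camera axes: x right, y down, z forward; pixel columns grow to the right and rows downward; lengths in m; the calibration is good to about 2 mm. A picture is of the moment at which its call begins. calibration takes no time and is no camera call.
- arm.job_done(): hands the job in; it is judged then, once.
Trained networks look in the newest picture that a camera, given by its name, has taken for a name from the list of things; names that differ only in an ending like _2 or _b are one class to them, and where a whole thing is asked for, a point or a joint stands for the part that bears it (a point fixed in the world has none). Each returns a list of dicts, best first, with "score" (0 to 1); they miss things now and then, are a little off and sometimes report something else, mostly with a low value. They report only what shows in the picture. A call takes as long as a camera call. They do not tell look-alikes from the thing itself.
- vision.trace(label, camera): "pixels" (400x640 bool, what is visible of it) and "position" ([row, column] in pixels, amid what is visible of it).
The state is a dict: "t": time; "q": joint angles; "qd": joint speeds; "joint_efforts": joint torques, N m; "eef_pos": TCP position; "ee_rot": TCP orientation; "force": force on the tool from outside, world axes, zero at the start; "moment": the same for the moment, N m; "width": finger opening in m; "gripper_force": force on a finger pad.
Only numpy, scipy, OpenCV 4.12 (cv2) and the standard library are available. Lean on these libraries where they do the work, as an engineer would, in place of code of your own. Each camera call takes 0.05 s, during which the arm holds its last target. There are 200 camera calls.

TASK

Swing the orange bin all the way forward out of its rack and, with the red-handled scoop, take at least four of its six white polishing balls out through its mouth in one load and tip them into the steel bowl, without handling the balls with the fingers or spilling any: every ball ends in the bowl or still in the bin. Then lay the empty scoop flat on the bench, upright and clear of the bowl, and let go, leaving the orange bin tilted out, the blue bin shut and the other things where they are.

Things in the scene. Friction and masses are not known exactly. Their poses are not given: they have to be found in the camera images.
- orange_bin_rack: The rack that carries the ORANGE bin, the one to use. Grey, fixed, 136 mm wide, 160 deep, 208 high; roof from 45 mm behind the hinge line back. Origin on the bench under the middle of the hinge line, which runs along y, 55 mm above the bench; x points to the rack's back (away from the robot), z up.
- orange_bin (a joint): Tilt of the orange bin, rad: 0 upright, shut in its rack; 1.2 fully out against its stop (its top swings to the rack's -x, towards the robot, and down). The hinge is stiff (0.35 N m of friction, 2 to 5 N at the pull tab) and stays where it is left.
- orange_bin_hinge (a point): Middle of the orange bin's hinge line, origin of the BIN FRAME, which turns with the bin (equal to the rack's axes when shut). In it: flat front wall, inner face at x = 0, 4 mm thick, lip at z = 130 mm; floor at z = 0 to x = 110 mm, there a 22 mm high rear wall; side walls taper from 130 mm high at the front to 24 at the rear; inner width 100 mm (y -50 to 50).
- orange_bin_valley (a point): Foot of the clear front wall (bin frame x = 0, z = 25 mm): here a flat 45 degree slope begins and runs to the floor at x = 25, z = 0. With the bin fully out the front wall is a chute falling 21 degrees away from the robot, the slope rises at 24 degrees, and the balls gather in this valley; the mouth is open upward and to the robot.
- orange_bin_pull (a point): Grip point of the orange bin's black pull tab, which stands up in the plane of the front wall beyond its lip, in the middle of the width: 14 mm wide along the hinge (pinch it across this width), 18 mm thick (outward from the wall's inner face, in the bin's frame x from -18 to 0), reaching from 125 to 172 mm above the hinge. The point lies 155 mm from the hinge, at x = -9 mm.
- orange_bin_inside (a point): Point inside the orange bin, 40 mm behind the front wall and 50 mm above the floor in the bin's frame; moves with the bin.
- blue_bin_rack: The rack that carries the BLUE bin, which is to be left shut. Same make as the other, it may stand left or right of it. Grey, fixed, 136 mm wide, 160 deep, 208 high; roof from 45 mm behind the hinge line back. Origin on the bench under the middle of the hinge line, which runs along y, 55 mm above the bench; x points to the rack's back (away from the robot), z up.
- blue_bin (a joint): Tilt of the blue bin, 0 shut; leave it shut. Same make as the orange bin.
- scoop: Aluminium hand scoop (about 180 g), flat on the bench, pointing roughly away from the robot. Origin at the underside of the middle of its pan; x points to the open lip, z up. Pan 90 mm long (x -45 at the rear wall to +45 at the lip), 86 mm wide, floor 2 mm thick, side walls 2 mm thick, 26 mm high over the rear half and raked down towards the lip, rear wall 30 mm high.
- scoop_pan (a point): Middle of the scoop's pan, 15 mm above its underside. In the scoop's frame the red grip is an upright block behind the pan: x from -90.5 to -45.5 mm, 16 mm thick in y (flat sides, pinch across y), z from 22 to 72 mm.
- bowl: Loose round steel bowl (0.6 kg), 160 mm across the rim, 55 mm high, open at the top. Origin at the centre of its underside.
- ball0: White porcelain polishing ball, origin at its centre, 26 mm in diameter, 22 g, free rolling; the six start on the floor of the orange bin.
- ball1: White porcelain polishing ball, origin at its centre, 26 mm in diameter, 22 g, free rolling; the six start on the floor of the orange bin.
- ball2: White porcelain polishing ball, origin at its centre, 26 mm in diameter, 22 g, free rolling; the six start on the floor of the orange bin.
- ball3: White porcelain polishing ball, origin at its centre, 26 mm in diameter, 22 g, free rolling; the six start on the floor of the orange bin.
- ball4: White porcelain polishing ball, origin at its centre, 26 mm in diameter, 22 g, free rolling; the six start on the floor of the orange bin.
- ball5: White porcelain polishing ball, origin at its centre, 26 mm in diameter, 22 g, free rolling; the six start on the floor of the orange bin.
- jar: Bystander, loose: amber glass jar with a black lid, 60 mm across, 80 mm tall. Leave it where it is.
- can: Bystander, loose: can with a green label, 66 mm across, 110 mm tall. Leave it where it is.
- brush: Bystander, loose: small hand brush lying down, about 180 mm long. Leave it where it is.
- wrench: Bystander, loose: steel wrench lying down, about 180 mm long. Leave it where it is.
- grinding_disc: Bystander, loose: dark grinding disc lying flat, 110 mm across, 8 mm thick. Leave it where it is.
- felt_wheel: Bystander, loose: grey felt polishing wheel lying flat, 80 mm across, 25 mm thick. Leave it where it is.
Mind the look-alikes: they are no part of the job. Leave any turquoise look-alike of the scoop alone.

How it is judged:
On the way, in this order (a step that is already met when the one before it is completed fails the run):
1. the orange bin is swung fully forward (at least 1.1 of 1.2 rad) (value of joint orange_bin above 1.1 rad), for 0.2 s.
2. the scoop, lifted clear of the bin, carries at least four balls in its pan (distance between scoop_pan and orange_bin_inside above 0.13 m and height (world z) of scoop above 0.05 m and (distance between each of ball0, ball1, ball2, ball3 and scoop_pan below 0.062 m or distance between each of ball0, ball1, ball2, ball4 and scoop_pan below 0.062 m or distance between each of ball0, ball1, ball2, ball5 and scoop_pan below 0.062 m or distance between each of ball0, ball1, ball3, ball4 and scoop_pan below 0.062 m or distance between each of ball0, ball1, ball3, ball5 and scoop_pan below 0.062 m or distance between each of ball0, ball1, ball4, ball5 and scoop_pan below 0.062 m or distance between each of ball0, ball2, ball3, ball4 and scoop_pan below 0.062 m or distance between each of ball0, ball2, ball3, ball5 and scoop_pan below 0.062 m or distance between each of ball0, ball2, ball4, ball5 and scoop_pan below 0.062 m or distance between each of ball0, ball3, ball4, ball5 and scoop_pan below 0.062 m or distance between each of ball1, ball2, ball3, ball4 and scoop_pan below 0.062 m or distance between each of ball1, ball2, ball3, ball5 and scoop_pan below 0.062 m or distance between each of ball1, ball2, ball4, ball5 and scoop_pan below 0.062 m or distance between each of ball1, ball3, ball4, ball5 and scoop_pan below 0.062 m or distance between each of ball2, ball3, ball4, ball5 and scoop_pan below 0.062 m)), for 0.2 s.
3. at least four balls lie in the bowl ((((horizontal distance between ball0 and bowl below 0.072 m and height (world z) of ball0 below 0.07 m) and (horizontal distance between ball1 and bowl below 0.072 m and height (world z) of ball1 below 0.07 m) and (horizontal distance between ball2 and bowl below 0.072 m and height (world z) of ball2 below 0.07 m) and (horizontal distance between ball3 and bowl below 0.072 m and height (world z) of ball3 below 0.07 m)) or ((horizontal distance between ball0 and bowl below 0.072 m and height (world z) of ball0 below 0.07 m) and (horizontal distance between ball1 and bowl below 0.072 m and height (world z) of ball1 below 0.07 m) and (horizontal distance between ball2 and bowl below 0.072 m and height (world z) of ball2 below 0.07 m) and (horizontal distance between ball4 and bowl below 0.072 m and height (world z) of ball4 below 0.07 m)) or ((horizontal distance between ball0 and bowl below 0.072 m and height (world z) of ball0 below 0.07 m) and (horizontal distance between ball1 and bowl below 0.072 m and height (world z) of ball1 below 0.07 m) and (horizontal distance between ball2 and bowl below 0.072 m and height (world z) of ball2 below 0.07 m) and (horizontal distance between ball5 and bowl below 0.072 m and height (world z) of ball5 below 0.07 m)) or ((horizontal distance between ball0 and bowl below 0.072 m and height (world z) of ball0 below 0.07 m) and (horizontal distance between ball1 and bowl below 0.072 m and height (world z) of ball1 below 0.07 m) and (horizontal distance between ball3 and bowl below 0.072 m and height (world z) of ball3 below 0.07 m) and (horizontal distance between ball4 and bowl below 0.072 m and height (world z) of ball4 below 0.07 m)) or ((horizontal distance between ball0 and bowl below 0.072 m and height (world z) of ball0 below 0.07 m) and (horizontal distance between ball1 and bowl below 0.072 m and height (world z) of ball1 below 0.07 m) and (horizontal distance between ball3 and bowl below 0.072 m and height (world z) of ball3 below 0.07 m) and (horizontal distance between ball5 and bowl below 0.072 m and height (world z) of ball5 below 0.07 m)) or ((horizontal distance between ball0 and bowl below 0.072 m and height (world z) of ball0 below 0.07 m) and (horizontal distance between ball1 and bowl below 0.072 m and height (world z) of ball1 below 0.07 m) and (horizontal distance between ball4 and bowl below 0.072 m and height (world z) of ball4 below 0.07 m) and (horizontal distance between ball5 and bowl below 0.072 m and height (world z) of ball5 below 0.07 m)) or ((horizontal distance between ball0 and bowl below 0.072 m and height (world z) of ball0 below 0.07 m) and (horizontal distance between ball2 and bowl below 0.072 m and height (world z) of ball2 below 0.07 m) and (horizontal distance between ball3 and bowl below 0.072 m and height (world z) of ball3 below 0.07 m) and (horizontal distance between ball4 and bowl below 0.072 m and height (world z) of ball4 below 0.07 m)) or ((horizontal distance between ball0 and bowl below 0.072 m and height (world z) of ball0 below 0.07 m) and (horizontal distance between ball2 and bowl below 0.072 m and height (world z) of ball2 below 0.07 m) and (horizontal distance between ball3 and bowl below 0.072 m and height (world z) of ball3 below 0.07 m) and (horizontal distance between ball5 and bowl below 0.072 m and height (world z) of ball5 below 0.07 m)) or ((horizontal distance between ball0 and bowl below 0.072 m and height (world z) of ball0 below 0.07 m) and (horizontal distance between ball2 and bowl below 0.072 m and height (world z) of ball2 below 0.07 m) and (horizontal distance between ball4 and bowl below 0.072 m and height (world z) of ball4 below 0.07 m) and (horizontal distance between ball5 and bowl below 0.072 m and height (world z) of ball5 below 0.07 m)) or ((horizontal distance between ball0 and bowl below 0.072 m and height (world z) of ball0 below 0.07 m) and (horizontal distance between ball3 and bowl below 0.072 m and height (world z) of ball3 below 0.07 m) and (horizontal distance between ball4 and bowl below 0.072 m and height (world z) of ball4 below 0.07 m) and (horizontal distance between ball5 and bowl below 0.072 m and height (world z) of ball5 below 0.07 m)) or ((horizontal distance between ball1 and bowl below 0.072 m and height (world z) of ball1 below 0.07 m) and (horizontal distance between ball2 and bowl below 0.072 m and height (world z) of ball2 below 0.07 m) and (horizontal distance between ball3 and bowl below 0.072 m and height (world z) of ball3 below 0.07 m) and (horizontal distance between ball4 and bowl below 0.072 m and height (world z) of ball4 below 0.07 m)) or ((horizontal distance between ball1 and bowl below 0.072 m and height (world z) of ball1 below 0.07 m) and (horizontal distance between ball2 and bowl below 0.072 m and height (world z) of ball2 below 0.07 m) and (horizontal distance between ball3 and bowl below 0.072 m and height (world z) of ball3 below 0.07 m) and (horizontal distance between ball5 and bowl below 0.072 m and height (world z) of ball5 below 0.07 m)) or ((horizontal distance between ball1 and bowl below 0.072 m and height (world z) of ball1 below 0.07 m) and (horizontal distance between ball2 and bowl below 0.072 m and height (world z) of ball2 below 0.07 m) and (horizontal distance between ball4 and bowl below 0.072 m and height (world z) of ball4 below 0.07 m) and (horizontal distance between ball5 and bowl below 0.072 m and height (world z) of ball5 below 0.07 m)) or ((horizontal distance between ball1 and bowl below 0.072 m and height (world z) of ball1 below 0.07 m) and (horizontal distance between ball3 and bowl below 0.072 m and height (world z) of ball3 below 0.07 m) and (horizontal distance between ball4 and bowl below 0.072 m and height (world z) of ball4 below 0.07 m) and (horizontal distance between ball5 and bowl below 0.072 m and height (world z) of ball5 below 0.07 m)) or ((horizontal distance between ball2 and bowl below 0.072 m and height (world z) of ball2 below 0.07 m) and (horizontal distance between ball3 and bowl below 0.072 m and height (world z) of ball3 below 0.07 m) and (horizontal distance between ball4 and bowl below 0.072 m and height (world z) of ball4 below 0.07 m) and (horizontal distance between ball5 and bowl below 0.072 m and height (world z) of ball5 below 0.07 m)))), for 0.2 s.
At the end, for the whole second after the job is handed in: Orange bin over 1.0 rad, blue under 0.15; four or more balls in the upright bowl (within 72 mm of its axis, below 70 mm), any others in the orange bin (within 110 mm of its inside point); scoop flat on the bench (origin below 12 mm, tilt under 0.1 rad), 100 mm or more from the bowl axis, at rest (value of joint orange_bin above 1 rad and value of joint blue_bin below 0.15 rad and (((horizontal distance between ball0 and bowl below 0.072 m and height (world z) of ball0 below 0.07 m) and (horizontal distance between ball1 and bowl below 0.072 m and height (world z) of ball1 below 0.07 m) and (horizontal distance between ball2 and bowl below 0.072 m and height (world z) of ball2 below 0.07 m) and (horizontal distance between ball3 and bowl below 0.072 m and height (world z) of ball3 below 0.07 m)) or ((horizontal distance between ball0 and bowl below 0.072 m and height (world z) of ball0 below 0.07 m) and (horizontal distance between ball1 and bowl below 0.072 m and height (world z) of ball1 below 0.07 m) and (horizontal distance between ball2 and bowl below 0.072 m and height (world z) of ball2 below 0.07 m) and (horizontal distance between ball4 and bowl below 0.072 m and height (world z) of ball4 below 0.07 m)) or ((horizontal distance between ball0 and bowl below 0.072 m and height (world z) of ball0 below 0.07 m) and (horizontal distance between ball1 and bowl below 0.072 m and height (world z) of ball1 below 0.07 m) and (horizontal distance between ball2 and bowl below 0.072 m and height (world z) of ball2 below 0.07 m) and (horizontal distance between ball5 and bowl below 0.072 m and height (world z) of ball5 below 0.07 m)) or ((horizontal distance between ball0 and bowl below 0.072 m and height (world z) of ball0 below 0.07 m) and (horizontal distance between ball1 and bowl below 0.072 m and height (world z) of ball1 below 0.07 m) and (horizontal distance between ball3 and bowl below 0.072 m and height (world z) of ball3 below 0.07 m) and (horizontal distance between ball4 and bowl below 0.072 m and height (world z) of ball4 below 0.07 m)) or ((horizontal distance between ball0 and bowl below 0.072 m and height (world z) of ball0 below 0.07 m) and (horizontal distance between ball1 and bowl below 0.072 m and height (world z) of ball1 below 0.07 m) and (horizontal distance between ball3 and bowl below 0.072 m and height (world z) of ball3 below 0.07 m) and (horizontal distance between ball5 and bowl below 0.072 m and height (world z) of ball5 below 0.07 m)) or ((horizontal distance between ball0 and bowl below 0.072 m and height (world z) of ball0 below 0.07 m) and (horizontal distance between ball1 and bowl below 0.072 m and height (world z) of ball1 below 0.07 m) and (horizontal distance between ball4 and bowl below 0.072 m and height (world z) of ball4 below 0.07 m) and (horizontal distance between ball5 and bowl below 0.072 m and height (world z) of ball5 below 0.07 m)) or ((horizontal distance between ball0 and bowl below 0.072 m and height (world z) of ball0 below 0.07 m) and (horizontal distance between ball2 and bowl below 0.072 m and height (world z) of ball2 below 0.07 m) and (horizontal distance between ball3 and bowl below 0.072 m and height (world z) of ball3 below 0.07 m) and (horizontal distance between ball4 and bowl below 0.072 m and height (world z) of ball4 below 0.07 m)) or ((horizontal distance between ball0 and bowl below 0.072 m and height (world z) of ball0 below 0.07 m) and (horizontal distance between ball2 and bowl below 0.072 m and height (world z) of ball2 below 0.07 m) and (horizontal distance between ball3 and bowl below 0.072 m and height (world z) of ball3 below 0.07 m) and (horizontal distance between ball5 and bowl below 0.072 m and height (world z) of ball5 below 0.07 m)) or ((horizontal distance between ball0 and bowl below 0.072 m and height (world z) of ball0 below 0.07 m) and (horizontal distance between ball2 and bowl below 0.072 m and height (world z) of ball2 below 0.07 m) and (horizontal distance between ball4 and bowl below 0.072 m and height (world z) of ball4 below 0.07 m) and (horizontal distance between ball5 and bowl below 0.072 m and height (world z) of ball5 below 0.07 m)) or ((horizontal distance between ball0 and bowl below 0.072 m and height (world z) of ball0 below 0.07 m) and (horizontal distance between ball3 and bowl below 0.072 m and height (world z) of ball3 below 0.07 m) and (horizontal distance between ball4 and bowl below 0.072 m and height (world z) of ball4 below 0.07 m) and (horizontal distance between ball5 and bowl below 0.072 m and height (world z) of ball5 below 0.07 m)) or ((horizontal distance between ball1 and bowl below 0.072 m and height (world z) of ball1 below 0.07 m) and (horizontal distance between ball2 and bowl below 0.072 m and height (world z) of ball2 below 0.07 m) and (horizontal distance between ball3 and bowl below 0.072 m and height (world z) of ball3 below 0.07 m) and (horizontal distance between ball4 and bowl below 0.072 m and height (world z) of ball4 below 0.07 m)) or ((horizontal distance between ball1 and bowl below 0.072 m and height (world z) of ball1 below 0.07 m) and (horizontal distance between ball2 and bowl below 0.072 m and height (world z) of ball2 below 0.07 m) and (horizontal distance between ball3 and bowl below 0.072 m and height (world z) of ball3 below 0.07 m) and (horizontal distance between ball5 and bowl below 0.072 m and height (world z) of ball5 below 0.07 m)) or ((horizontal distance between ball1 and bowl below 0.072 m and height (world z) of ball1 below 0.07 m) and (horizontal distance between ball2 and bowl below 0.072 m and height (world z) of ball2 below 0.07 m) and (horizontal distance between ball4 and bowl below 0.072 m and height (world z) of ball4 below 0.07 m) and (horizontal distance between ball5 and bowl below 0.072 m and height (world z) of ball5 below 0.07 m)) or ((horizontal distance between ball1 and bowl below 0.072 m and height (world z) of ball1 below 0.07 m) and (horizontal distance between ball3 and bowl below 0.072 m and height (world z) of ball3 below 0.07 m) and (horizontal distance between ball4 and bowl below 0.072 m and height (world z) of ball4 below 0.07 m) and (horizontal distance between ball5 and bowl below 0.072 m and height (world z) of ball5 below 0.07 m)) or ((horizontal distance between ball2 and bowl below 0.072 m and height (world z) of ball2 below 0.07 m) and (horizontal distance between ball3 and bowl below 0.072 m and height (world z) of ball3 below 0.07 m) and (horizontal distance between ball4 and bowl below 0.072 m and height (world z) of ball4 below 0.07 m) and (horizontal distance between ball5 and bowl below 0.072 m and height (world z) of ball5 below 0.07 m))) and ((horizontal distance between ball0 and bowl below 0.072 m and height (world z) of ball0 below 0.07 m) or distance between ball0 and orange_bin_inside below 0.11 m) and ((horizontal distance between ball1 and bowl below 0.072 m and height (world z) of ball1 below 0.07 m) or distance between ball1 and orange_bin_inside below 0.11 m) and ((horizontal distance between ball2 and bowl below 0.072 m and height (world z) of ball2 below 0.07 m) or distance between ball2 and orange_bin_inside below 0.11 m) and ((horizontal distance between ball3 and bowl below 0.072 m and height (world z) of ball3 below 0.07 m) or distance between ball3 and orange_bin_inside below 0.11 m) and ((horizontal distance between ball4 and bowl below 0.072 m and height (world z) of ball4 below 0.07 m) or distance between ball4 and orange_bin_inside below 0.11 m) and ((horizontal distance between ball5 and bowl below 0.072 m and height (world z) of ball5 below 0.07 m) or distance between ball5 and orange_bin_inside below 0.11 m) and height (world z) of scoop below 0.012 m and angle between scoop's own z axis and vertical below 0.1 rad and horizontal distance between scoop and bowl above 0.1 m and linear speed of each of scoop, bowl below 0.02 m/s and angle between bowl's own z axis and vertical below 0.15 rad); the robot touches nothing.
It fails at once if the blue bin is swung open by more than 0.15 rad (value of joint blue_bin above 0.15 rad).
It fails at once if a bystander is pushed more than 40 mm from its place (distance of any of jar, can, brush, wrench, grinding_disc, felt_wheel from where it was at the start of the episode above 0.04 m).
It fails at once if the bowl is shoved more than 60 mm or tipped (distance of bowl from where it was at the start of the episode above 0.06 m or angle between bowl's own z axis and vertical above 0.5 rad).
It fails at once if a ball is taken between the fingers (over 3 N) (contact force between the fingers and ball0 above 3 N or contact force between the fingers and ball1 above 3 N or contact force between the fingers and ball2 above 3 N or contact force between the fingers and ball3 above 3 N or contact force between the fingers and ball4 above 3 N or contact force between the fingers and ball5 above 3 N).
It also fails if it takes over 72 s, if anything falls off the work surface, if the arm or the gripper's body presses on something with over 40 N, if the wrist force passes 120 N, or if a joint passes its speed limit or range.

## Working session

There is one attempt and no reset: what is moved stays moved. The work goes in short steps, Python scripts to look and compute and a tool call to move; the robot and the scene stay as the last step left them, time stands still between calls to the robot, and variables do not carry over. Pictures are saved under pics/ and viewed, at most 10 in all, crops included, and the job is handed in when it is done.

Besides the shell and the picture viewer there is one more tool, called after "Call:" as name([rows], argument=value, ...), one row to a line, values as JSON. carry_out: Moves the arm, as the interface text tells. Its arguments: {"type":"object","properties":{"commands":{"type":"array"},"grip":{"type":"number"},"force":{"type":"number"}},"required":["commands"]}

```bash
mkdir -p pics
cat > h.py <<'E'
import numpy as np, cv2
from scipy.spatial.transform import Rotation as R
from station import readout, vision, arm
def cam(n):
    c=vision.calibration(n); f=200/np.tan(np.radians(c['fovy'])/2)
    A=np.array(c['attitude'],float)
    M=A if A.shape==(3,3) else R.from_euler('xyz',A).as_matrix()
    return f,c['cx'],c['cy'],np.array(c['origin']),M
def cloud(n,d):
    f,cx,cy,o,M=cam(n); v,u=np.mgrid[:400,:640]
    return np.stack([(u-cx)/f*d,(v-cy)/f*d,d],-1)@M.T+o
def proj(n,p):
    f,cx,cy,o,M=cam(n); q=(np.atleast_2d(p)-o)@M
    return np.c_[q[:,0]/q[:,2]*f+cx,q[:,1]/q[:,2]*f+cy]
E
python3 - <<'E'
from h import *
for n in('top','side'):
    print(n,vision.calibration(n))
    p,d=vision.grab_frame(n); np.savez('/tmp/'+n,p=p,d=d)
    cv2.imwrite(f'pics/{n}0.png',p[:,:,::-1])
print(readout.get_state())
E
```

```text
top {'fovy': 51.636499263631805, 'cx': 316.34272455106, 'cy': 195.12095469242263, 'origin': array([ 0.35487746, -0.04467869,  1.34207599]), 'attitude': array([-2.95797825, -0.00766795, -1.58316001])}
side {'fovy': 55.731371263246494, 'cx': 318.38435303844324, 'cy': 200.87019519121534, 'origin': array([-0.07502661, -0.69774563,  1.16264724]), 'attitude': array([-2.41432112, -0.00891942, -0.75072779])}
{'t': 0.1, 'q': array([ 1.56609133e+00,  3.59317764e-01,  1.11535191e-02, -3.21457113e-04,
       -1.22409222e+00, -2.88113416e-01]), 'qd': array([-0.00218592, -0.00181797,  0.00257249,  0.0009283 ,  0.00072611,
       -0.0014806 ]), 'joint_efforts': array([-1.64549092e-03, -5.84161985e+01,  2.93752527e+01,  7.01555774e+00,
        1.01978835e-02, -5.43457281e-05]), 'eef_pos': array([0.19473427, 0.6458827 , 0.25071372]), 'ee_rot': array([ 3.14010682e+00, -1.25180394e-04, -2.92927767e-01]), 'force': array([ 0.09428313, -0.04991299, -0.24659299]), 'moment': array([-0.02446726,  0.01125316, -0.0460653 ]), 'gripper_force': 0.0, 'width': 0.0876821539448412}
```

View pics/top0.png

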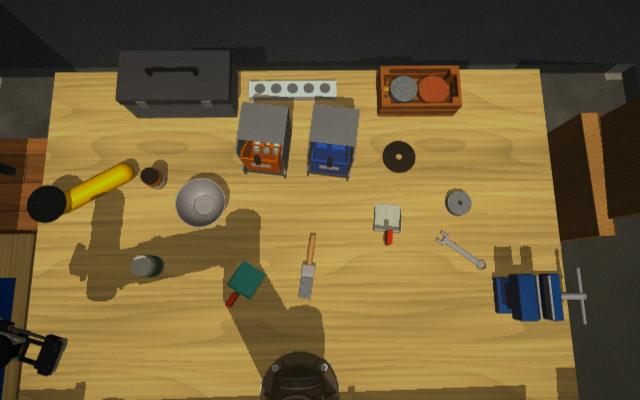

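View pics/side0.png

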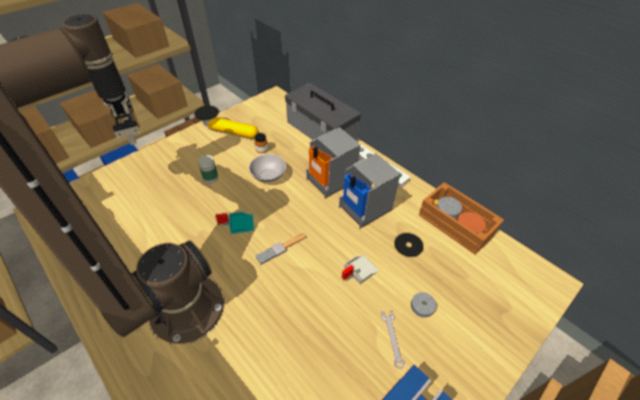

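The candidate scoops in the top view are an aluminium pan with a red grip at about (388,222) and a turquoise look-alike at about (243,283). I choose the aluminium one. The orange bin is at (264,150), left of the blue bin at (333,153), and the bowl is at (201,202). Next I measure these and check the choice in one crop.

Run:
```python
from h import *
p,d=vision.grab_frame('top'); C=cloud('top',d)
np.savez('/tmp/top',p=p,d=d)
crop=cv2.resize(p[90:260,220:420,::-1],None,fx=4,fy=3.5,interpolation=cv2.INTER_CUBIC)
crop=cv2.resize(p[95:255,225:425,::-1],(750,600),interpolation=cv2.INTER_CUBIC); cv2.imwrite('pics/c1.png',crop)
def tr(l):
    for r in vision.trace(l,'top')[:3]:
        m=r['pixels']&(d>0); P=C[m]
        print(l,round(r['score'],2),r['position'],m.sum(),P.min(0).round(3),P.max(0).round(3),np.median(P,0).round(3))
        yield m,P
for l in('scoop','bowl','orange_bin_rack','blue_bin_rack','orange_bin'):
    for m,P in tr(l):
        if l=='bowl': 
            q=P[P[:,2]>0.045]; print(' rim',cv2.minEnclosingCircle(q[:,:2].astype(np.float32)))
        if 'rack' in l:
            q=P[P[:,2]>0.2]
            if len(q)>20: print(' roof',cv2.minAreaRect(q[:,:2].astype(np.float32)),np.median(q[:,2]))
        if l=='scoop':
            hsv=cv2.cvtColor(p,cv2.COLOR_RGB2HSV); 
            red=m&((hsv[:,:,0]<10)|(hsv[:,:,0]>170))&(hsv[:,:,1]>150); 
            print(' red',red.sum(),C[red].mean(0) if red.any() else 0, C[red].max(0) if red.any() else 0); q=C[m&~red]; print(' pan',cv2.minAreaRect(q[:,:2].astype(np.float32)),np.median(q[:,2]))
            rr=C[red]; rr=rr[rr[:,2]>0.055]
            if len(rr)>5: print(' redtop',cv2.minAreaRect(rr[:,:2].astype(np.float32)),np.median(rr[:,2]))
print('bench',np.median(C[200:220,300:330,2]))
```

```text
scoop 0.8 [283.0, 242.7] 967 [ 0.258  0.109 -0.01 ] [0.392 0.224 0.075] [0.327 0.173 0.002]
 red 94 [0.27772767 0.19974724 0.06751715] [0.2981378  0.21653211 0.07540781]
 pan ((0.3218088150024414, 0.1764654666185379), (0.09170142561197281, 0.12140577286481857), 57.27779769897461) 0.0016878993218485405
 redtop ((0.2769198715686798, 0.2010982632637024), (0.014996211975812912, 0.04277168586850166), 57.13382339477539) 0.07066661877260927
scoop 0.71 [218.9, 386.5] 851 [ 0.435 -0.336 -0.008] [ 0.573 -0.24   0.077] [ 0.519 -0.284  0.002]
 red 82 [ 0.45795398 -0.2792937   0.06853077] [ 0.48334615 -0.27111683  0.07654654]
 pan ((0.5025895833969116, -0.2866115868091583), (0.08954363316297531, 0.13586513698101044), 83.94551086425781) 0.001236062022377249
 redtop ((0.4575945734977722, -0.2798778712749481), (0.015460232272744179, 0.04391176253557205), 82.26884460449219) 0.0698982487289943
bowl 0.92 [202.4, 199.0] 1977 [ 0.497  0.231 -0.007] [0.656 0.407 0.06 ] [0.58  0.319 0.021]
 rim ((0.5748171806335449, 0.30997881293296814), 0.0803237035870552)
orange_bin_rack 0.84 [136.3, 264.2] 3274 [ 0.658  0.023 -0.006] [0.842 0.19  0.23 ] [0.748 0.097 0.203]
 roof ((0.7491787075996399, 0.1006278470158577), (0.13550639152526855, 0.17873024940490723), 82.95818328857422) 0.2062650732184017
orange_bin_rack 0.44 [253.5, 466.7] 148 [ 0.364 -0.585 -0.005] [ 0.467 -0.45   0.013] [ 0.399 -0.543  0.006]
blue_bin_rack 0.96 [142.7, 335.2] 3315 [ 0.65  -0.212 -0.007] [ 0.92  -0.025  0.229] [ 0.739 -0.106  0.203]
 roof ((0.7399458885192871, -0.10582108795642853), (0.13615231215953827, 0.1787354052066803), 82.2367172241211) 0.20614099229327953
blue_bin_rack 0.66 [219.7, 387.9] 858 [ 0.435 -0.338 -0.008] [ 0.573 -0.24   0.077] [ 0.518 -0.285  0.002]
orange_bin 0.7 [245.4, 458.7] 384 [ 0.361 -0.594 -0.007] [ 0.477 -0.445  0.013] [ 0.422 -0.514  0.005]
bench -0.0014645244092539311
```

View pics/c1.png

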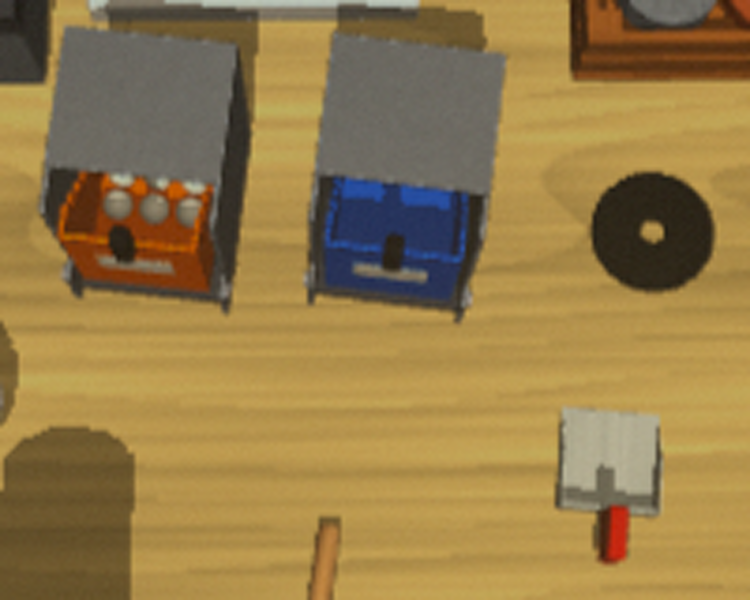

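The crop shows the orange bin with its white balls at crop (155,210) and its black tab at (122,243). The blue bin is at (395,240). The aluminium scoop is at (610,460) with its red grip at (614,535). That confirms the choice, so now I refine the rack pose and the tab.

Run:
```python
from h import *
z=np.load('/tmp/top.npz'); p,d=z['p'],z['d']; C=cloud('top',d)
def box(a,b): return np.all((C>a)&(C<b),-1)&(d>0)
for n,lo,hi in(('orange',(.6,.0,.198),(.9,.2,.213)),('blue',(.6,-.2,.198),(.9,0.0,.213))):
    m=cv2.morphologyEx(box(lo,hi).astype(np.uint8),cv2.MORPH_OPEN,np.ones((9,9)))>0
    r=cv2.minAreaRect(C[m][:,:2].astype(np.float32)); print(n,r)
    a=np.radians(r[2]-90); ax=np.array([np.cos(a),np.sin(a)]); c=np.array(r[0])
    print(' yaw',a,'front mid',c-ax*min(r[1])/2,' hinge from back edge:',c+ax*(.1025-.16),'from front',c-ax*min(r[1])/2-ax*.045)
m=box((.6,.0,.19),(.75,.2,.24))&(p.max(-1)<70); P=C[m]
print('tab',m.sum(),np.median(P,0),P.min(0),P.max(0), P[P[:,2]>.215].mean(0))
m=box((.62,-.2,.19),(.75,0,.24))&(p.max(-1)<60); P=C[m]
print('btab',m.sum(),np.median(P,0))
hsv=cv2.cvtColor(p,cv2.COLOR_RGB2HSV)
m=box((.4,-.35,-.02),(.6,-.22,.035))&(hsv[:,:,1]<60); P=C[m]; r=cv2.minAreaRect(P[:,:2].astype(np.float32)); print('scoop pan',m.sum(),r)
```

```text
orange ((0.7796695828437805, 0.09725645929574966), (0.1369207799434662, 0.11612483114004135), 83.63921356201172)
 yaw -0.11101666635909763 front mid [0.7219646  0.10368912]  hinge from back edge: [0.72252355 0.10362681] from front [0.67724162 0.10867462]
blue ((0.7710440754890442, -0.11007564514875412), (0.13570992648601532, 0.11596565693616867), 82.22410583496094)
 yaw -0.135714955466547 front mid [ 0.71359441 -0.10223064]  hinge from back edge: [ 0.7140728  -0.10229597] from front [ 0.66900819 -0.0961422 ]
tab 78 [0.67174734 0.10953309 0.20798377] [0.66043793 0.03289168 0.19006127] [0.74770983 0.17081773 0.22990448] [0.66882301 0.11041025 0.2244112 ]
btab 47 [ 0.65622056 -0.09491194  0.22344906]
scoop pan 552 ((0.5259759426116943, -0.2861770689487457), (0.08241812884807587, 0.08907679468393326), 83.4170150756836)
```

```bash
cat >> h.py <<'E'
from scipy.spatial.transform import Slerp
Y=-0.111; HG=np.array([.677,.1087,.055])
RX,RY=np.array([np.cos(Y),np.sin(Y),0]),np.array([-np.sin(Y),np.cos(Y),0]); UZ=np.array([0,0,1.])
def rk(x,y,z): return HG+x*RX+y*RY+z*UZ      # rack axes at the hinge -> world
def rot(yaw,tilt=0): # tool down, tilt>0: fingers swing away from the robot (rotation about tool y)
    return R.from_euler('xyz',[np.pi,0,yaw])*R.from_rotvec([0,tilt,0])
def cur():
    s=readout.get_state(); return np.array(s['eef_pos']),R.from_euler('xyz',s['ee_rot'])
def plan(targets,start=None):
    """targets: (pos,Rot,nrows); prints rows in tool axes"""
    p,r=start or cur(); rows=[]
    for P,Q,n in targets:
        p0,r0=p,r; S=Slerp([0,1],R.concatenate([r0,Q]))
        for k in range(1,n+1):
            tp=p0+(np.asarray(P)-p0)*k/n; tr=S(k/n)
            dp=np.round(r.inv().apply(tp-p),4)+0.; w=np.round((r.inv()*tr).as_rotvec(degrees=True),2)+0.
            rows.append((dp,w)); p=p+r.apply(dp); r=r*R.from_rotvec(w,degrees=True)
    for i,(a,b) in enumerate(rows):
        if i%8==0: print('--')
        print('{"dp":%s,"rotation":%s},'%([float(x) for x in a],[float(x) for x in b]))
    print('end',p.round(4),r.as_euler('xyz').round(3)); return p,r
E
python3 - <<'E'
from h import *
t=rk(-.009,0,.157)+[0,0,.006]
print(t)
p,r=cur()
plan([(t+[0,0,.075],rot(Y),16),(t,rot(Y),4)])
E
```

```text
[0.66805539 0.10969695 0.218     ]
--
{"dp":[0.038, 0.0236, -0.0026],"rotation":[0.0, 0.0, -0.65]},
{"dp":[0.0377, 0.024, -0.0026],"rotation":[0.0, 0.0, -0.65]},
{"dp":[0.0375, 0.0244, -0.0026],"rotation":[0.0, 0.0, -0.65]},
{"dp":[0.0372, 0.0248, -0.0026],"rotation":[0.0, 0.0, -0.65]},
{"dp":[0.0368, 0.0253, -0.0026],"rotation":[0.0, 0.0, -0.66]},
{"dp":[0.0366, 0.0257, -0.0026],"rotation":[0.0, 0.0, -0.65]},
{"dp":[0.0363, 0.0261, -0.0026],"rotation":[0.0, 0.0, -0.65]},
{"dp":[0.036, 0.0265, -0.0025],"rotation":[0.0, 0.0, -0.65]},
--
{"dp":[0.0357, 0.0269, -0.0026],"rotation":[0.0, 0.0, -0.65]},
{"dp":[0.0354, 0.0273, -0.0026],"rotation":[0.01, 0.0, -0.65]},
{"dp":[0.0351, 0.0278, -0.0026],"rotation":[0.0, 0.0, -0.65]},
{"dp":[0.0348, 0.0281, -0.0026],"rotation":[0.0, 0.0, -0.65]},
{"dp":[0.0344, 0.0285, -0.0026],"rotation":[0.0, 0.0, -0.66]},
{"dp":[0.0341, 0.0289, -0.0026],"rotation":[0.0, 0.0, -0.65]},
{"dp":[0.0338, 0.0293, -0.0026],"rotation":[0.0, 0.0, -0.65]},
{"dp":[0.0335, 0.0297, -0.0026],"rotation":[0.0, 0.0, -0.65]},
--
{"dp":[0.0, 0.0, 0.0187],"rotation":[0.0, 0.0, 0.0]},
{"dp":[0.0, 0.0, 0.0188],"rotation":[0.0, 0.0, 0.0]},
{"dp":[0.0, 0.0, 0.0187],"rotation":[0.0, 0.0, 0.0]},
{"dp":[0.0, 0.0, 0.0188],"rotation":[0.0, 0.0, 0.0]},
end [0.6681 0.1097 0.218 ] [-3.142  0.    -0.111]
```

Call:
carry_out([
  {"dp": [0, 0, -0.02], "rotation": [0, 0, -5.2]},
  {"dp": [0, 0, -0.02], "rotation": [0, 0, -5.2]},
  {"dp": [0.038, 0.034, 0], "rotation": [0, 0, 0]},
  {"dp": [0.038, 0.034, 0], "rotation": [0, 0, 0]},
  {"dp": [0.038, 0.034, 0], "rotation": [0, 0, 0]},
  {"dp": [0.038, 0.034, 0], "rotation": [0, 0, 0]},
  {"dp": [0.038, 0.034, 0], "rotation": [0, 0, 0]},
  {"dp": [0.038, 0.034, 0], "rotation": [0, 0, 0]},
], grip=0.0876, force=40)

```text
t: 1.4
eef_pos: [0.3996, 0.4169, 0.2918]
ee_rot: [-3.141, -0.0, -0.111]
force: [0.3, 0.0, 0.5]
width: 0.0876
gripper_force: 0.0
```

Call:
carry_out([
  {"dp": [0.038, 0.034, 0], "rotation": [0, 0, 0]},
  {"dp": [0.038, 0.034, 0], "rotation": [0, 0, 0]},
  {"dp": [0.038, 0.034, 0], "rotation": [0, 0, 0]},
  {"dp": [0.038, 0.034, 0], "rotation": [0, 0, 0]},
  {"dp": [0.038, 0.034, 0], "rotation": [0, 0, 0]},
  {"dp": [0.038, 0.034, 0], "rotation": [0, 0, 0]},
  {"dp": [0.038, 0.036, 0], "rotation": [0, 0, 0]},
  {"dp": [0.038, 0.036, 0], "rotation": [0, 0, 0]},
])

```text
t: 2.4
eef_pos: [0.6712, 0.1087, 0.2917]
ee_rot: [-3.141, -0.0, -0.111]
force: [0.9, 1.4, -0.2]
width: 0.088
gripper_force: 0.0
```

Run:
```python
from h import *
print(readout.get_state())
t=rk(-.009,0,.157)+[0,0,.006]
plan([(t+[0,0,.04],rot(Y),2),(t,rot(Y),4)])
```

```text
{'t': 2.4, 'q': array([ 4.46537336e-01,  3.46742490e-01,  8.51867208e-02, -4.80097566e-06,
       -1.30894556e+00,  1.01308127e+00]), 'qd': array([-0.63679235,  0.34467882,  0.49088056,  0.00075727, -0.14655419,
        0.63738048]), 'joint_efforts': array([  2.31530428, -61.40226603,  27.84138501,   7.04868749,
         0.21207296,  -1.03351794]), 'eef_pos': array([0.67124139, 0.10873563, 0.29167432]), 'ee_rot': array([-3.14143259e+00, -2.47840628e-04, -1.11178983e-01]), 'force': array([ 0.92430131,  1.38373072, -0.24819496]), 'moment': array([ 0.10009865, -0.0480201 ,  0.00749681]), 'gripper_force': 0.0, 'width': 0.08796188755943465}
--
{"dp":[-0.0016, -0.0003, 0.0168],"rotation":[0.0, -0.01, -0.01]},
{"dp":[-0.0017, -0.0003, 0.0169],"rotation":[-0.01, 0.0, 0.0]},
{"dp":[0.0, 0.0, 0.01],"rotation":[0.0, 0.0, 0.0]},
{"dp":[0.0, 0.0, 0.01],"rotation":[0.0, 0.0, 0.0]},
{"dp":[0.0, 0.0, 0.01],"rotation":[0.0, 0.0, 0.0]},
{"dp":[0.0, 0.0, 0.01],"rotation":[0.0, 0.0, 0.0]},
end [0.668  0.1097 0.218 ] [ 3.142 -0.    -0.111]
```

Call:
carry_out([
  {"dp": [-0.0016, 0, 0.017], "rotation": [0, 0, 0]},
  {"dp": [-0.0016, 0, 0.017], "rotation": [0, 0, 0]},
  {"dp": [0, 0, 0.02], "rotation": [0, 0, 0]},
  {"dp": [0, 0, 0.02], "rotation": [0, 0, 0]},
  {"dp": [0, 0, 0], "rotation": [0, 0, 0]},
])

```text
t: 3.02
eef_pos: [0.6653, 0.1113, 0.2155]
ee_rot: [3.14, 0.003, -0.11]
force: [-0.4, -0.0, 0.6]
width: 0.0877
gripper_force: 0.0
```

Call:
carry_out([
  {"dp": [0, 0, 0], "rotation": [0, 0, 0]},
  {"dp": [0, 0, 0], "rotation": [0, 0, 0]},
  {"dp": [0, 0, 0], "rotation": [0, 0, 0]},
  {"dp": [0, 0, 0], "rotation": [0, 0, 0]},
  {"dp": [0, 0, 0], "rotation": [0, 0, 0]},
  {"dp": [0, 0, 0], "rotation": [0, 0, 0]},
], grip=0, force=30)

```text
t: 3.78
eef_pos: [0.6671, 0.1104, 0.2176]
ee_rot: [3.142, -0.0, -0.111]
force: [-0.5, 0.2, 0.1]
width: 0.0329
gripper_force: 0.0
```

Run:
```python
from h import *
p,r=cur(); print(p)
# arc: grasp point 6 mm ahead of the TCP follows the tab; tool tilts half as much (tilt<0? checked by sign)
g=p+r.apply([0,0,.006])-HG; gx,gz=g@RX,g[2]; print(gx,gz)
T=[]
for a in np.linspace(0,1.22,25)[1:]:
    q=rot(Y,a/2); G=rk(gx*np.cos(a)-gz*np.sin(a),g@RY,gx*np.sin(a)+gz*np.cos(a))
    T.append((G-q.apply([0,0,.006]),q,1))
plan(T)
print('tool z at end',rot(Y,.61).apply([0,0,1]))
```

```text
[0.66708472 0.11044061 0.21757246]
-0.01004691260775349 0.15657246130440783
--
{"dp":[-0.0081, 0.0, 0.0007],"rotation":[0.0, 1.45, -0.02]},
{"dp":[-0.0081, 0.0, 0.0009],"rotation":[0.0, 1.46, 0.0]},
{"dp":[-0.008, 0.0, 0.0011],"rotation":[0.0, 1.46, 0.0]},
{"dp":[-0.008, 0.0, 0.0014],"rotation":[0.0, 1.45, 0.0]},
{"dp":[-0.008, 0.0, 0.0015],"rotation":[0.0, 1.46, 0.0]},
{"dp":[-0.008, 0.0, 0.0017],"rotation":[0.0, 1.46, 0.0]},
{"dp":[-0.0079, 0.0, 0.0019],"rotation":[0.0, 1.45, 0.0]},
{"dp":[-0.0078, 0.0, 0.0021],"rotation":[0.0, 1.46, 0.0]},
--
{"dp":[-0.0078, 0.0, 0.0023],"rotation":[0.0, 1.45, 0.0]},
{"dp":[-0.0077, 0.0, 0.0025],"rotation":[0.0, 1.46, 0.0]},
{"dp":[-0.0077, 0.0, 0.0027],"rotation":[0.0, 1.46, 0.0]},
{"dp":[-0.0076, 0.0, 0.0029],"rotation":[0.0, 1.45, 0.0]},
{"dp":[-0.0075, 0.0, 0.0031],"rotation":[0.0, 1.46, 0.0]},
{"dp":[-0.0074, 0.0, 0.0032],"rotation":[0.0, 1.46, 0.0]},
{"dp":[-0.0074, 0.0, 0.0035],"rotation":[0.0, 1.45, 0.0]},
{"dp":[-0.0072, 0.0, 0.0036],"rotation":[0.0, 1.46, 0.0]},
--
{"dp":[-0.0072, 0.0, 0.0038],"rotation":[0.0, 1.46, 0.0]},
{"dp":[-0.0071, 0.0, 0.0039],"rotation":[0.0, 1.45, 0.0]},
{"dp":[-0.0069, 0.0, 0.0042],"rotation":[0.0, 1.46, 0.0]},
{"dp":[-0.0069, 0.0, 0.0043],"rotation":[0.0, 1.45, 0.0]},
{"dp":[-0.0067, 0.0, 0.0045],"rotation":[0.0, 1.46, 0.0]},
{"dp":[-0.0066, 0.0, 0.0047],"rotation":[0.0, 1.46, 0.0]},
{"dp":[-0.0066, 0.0, 0.0048],"rotation":[0.0, 1.45, 0.0]},
{"dp":[-0.0063, 0.0, 0.005],"rotation":[0.0, 1.46, 0.0]},
end [0.5241 0.1264 0.1043] [ 3.142 -0.61  -0.111]
tool z at end [ 0.56934193 -0.06345779 -0.81964802]
```

Call:
carry_out([
  {"dp": [0, 0, 0], "rotation": [0, 0, 0]},
  {"dp": [0, 0, 0], "rotation": [0, 0, 0]},
  {"dp": [0, 0, 0], "rotation": [0, 0, 0]},
  {"dp": [0, 0, 0], "rotation": [0, 0, 0]},
])

```text
t: 4.28
eef_pos: [0.6673, 0.1118, 0.2175]
ee_rot: [-3.14, -0.001, -0.111]
force: [-0.7, 5.2, 0.2]
width: 0.0139
gripper_force: 30.0
```

Call:
carry_out([
  {"dp": [-0.008, 0, 0.0007], "rotation": [0, 1.46, 0]},
  {"dp": [-0.008, 0, 0.0009], "rotation": [0, 1.46, 0]},
  {"dp": [-0.008, 0, 0.0011], "rotation": [0, 1.46, 0]},
  {"dp": [-0.008, 0, 0.0014], "rotation": [0, 1.46, 0]},
  {"dp": [-0.008, 0, 0.0015], "rotation": [0, 1.46, 0]},
  {"dp": [-0.008, 0, 0.0017], "rotation": [0, 1.46, 0]},
  {"dp": [-0.008, 0, 0.0019], "rotation": [0, 1.46, 0]},
  {"dp": [-0.008, 0, 0.0021], "rotation": [0, 1.46, 0]},
])

```text
t: 5.28
eef_pos: [0.607, 0.1192, 0.2011]
ee_rot: [-3.139, -0.209, -0.11]
force: [11.3, 3.4, -9.8]
width: 0.0138
gripper_force: 30.0
```

Call:
carry_out([
  {"dp": [-0.0078, 0, 0.0023], "rotation": [0, 1.46, 0]},
  {"dp": [-0.0077, 0, 0.0025], "rotation": [0, 1.46, 0]},
  {"dp": [-0.0077, 0, 0.0027], "rotation": [0, 1.46, 0]},
  {"dp": [-0.0076, 0, 0.0029], "rotation": [0, 1.46, 0]},
  {"dp": [-0.0075, 0, 0.0031], "rotation": [0, 1.46, 0]},
  {"dp": [-0.0074, 0, 0.0032], "rotation": [0, 1.46, 0]},
  {"dp": [-0.0074, 0, 0.0035], "rotation": [0, 1.46, 0]},
  {"dp": [-0.0072, 0, 0.0036], "rotation": [0, 1.46, 0]},
])

```text
t: 6.28
eef_pos: [0.5562, 0.1255, 0.1625]
ee_rot: [-3.138, -0.412, -0.11]
force: [23.2, -3.4, -12.3]
width: 0.0139
gripper_force: 29.9
```

Call:
carry_out([
  {"dp": [-0.0072, 0, 0.0038], "rotation": [0, 1.46, 0]},
  {"dp": [-0.0071, 0, 0.0039], "rotation": [0, 1.46, 0]},
  {"dp": [-0.0069, 0, 0.0042], "rotation": [0, 1.46, 0]},
  {"dp": [-0.0069, 0, 0.0043], "rotation": [0, 1.46, 0]},
  {"dp": [-0.0067, 0, 0.0045], "rotation": [0, 1.46, 0]},
  {"dp": [-0.0066, 0, 0.0047], "rotation": [0, 1.46, 0]},
  {"dp": [-0.0066, 0, 0.0048], "rotation": [0, 1.46, 0]},
  {"dp": [-0.0063, 0, 0.005], "rotation": [0, 1.46, 0]},
])

```text
t: 7.28
eef_pos: [0.5714, 0.1346, 0.1641]
ee_rot: [3.093, -0.533, -0.131]
force: [-44.6, -51.1, 35.6]
width: 0.0348
gripper_force: 30.0
```

Call:
carry_out([
  {"dp": [0, 0, 0], "rotation": [0, 0, 0]},
  {"dp": [0, 0, 0], "rotation": [0, 0, 0]},
])

```text
t: 7.52
eef_pos: [0.5714, 0.1338, 0.164]
ee_rot: [3.093, -0.532, -0.132]
force: [-37.4, -52.7, 31.6]
width: 0.0332
gripper_force: 30.0
```

Run:
```python
from h import *
s=readout.get_state(); print(s['eef_pos'],s['force'],s['width'],s['gripper_force'],s['t'])
p,r=cur(); g=p+r.apply([0,0,.006])-HG; print(np.arctan2(-(g@RX),g[2])-np.arctan2(.010,.1566))
p,d=vision.grab_frame('side'); cv2.imwrite('pics/s1.png',cv2.resize(p[100:260,220:430,::-1],(788,600),interpolation=cv2.INTER_CUBIC))
```

```text
[0.57142213 0.13380051 0.16395471] [-37.38283619 -52.72061254  31.62439657] 0.033231976727209726 30.00828981399536 7.525
0.7258766902835705
```

View pics/s1.png

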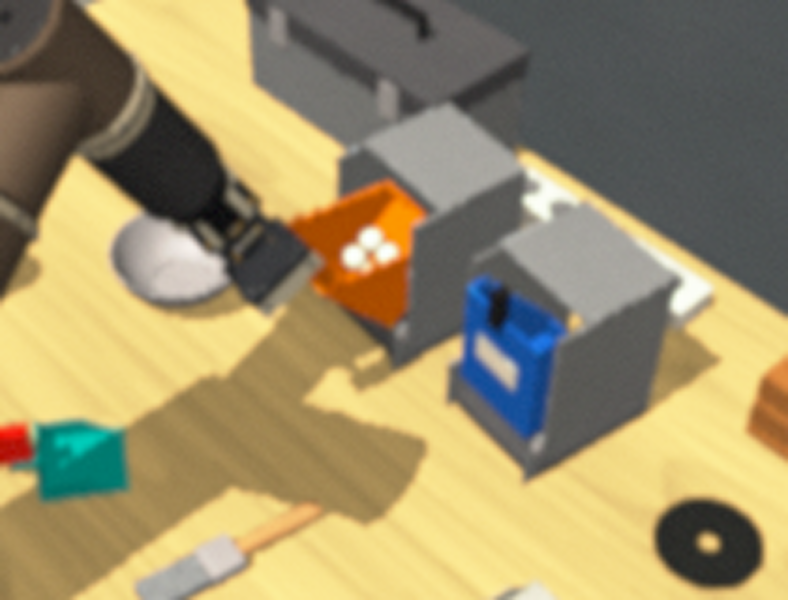

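Call:
carry_out([
  {"dp": [0, 0, 0], "rotation": [0, 0, 0]},
  {"dp": [0, 0, 0], "rotation": [0, 0, 0]},
  {"dp": [0, 0, 0], "rotation": [0, 0, 0]},
  {"dp": [0, 0, 0], "rotation": [0, 0, 0]},
], grip=0.07)

```text
t: 8.07
eef_pos: [0.5692, 0.1487, 0.1604]
ee_rot: [3.107, -0.522, -0.111]
force: [0.4, 1.2, 0.5]
width: 0.0664
gripper_force: 0.0
```

Run:
```python
from h import *
s=readout.get_state(); print(s)
p,d=vision.grab_frame('top'); cv2.imwrite('pics/t2.png',cv2.resize(p[90:260,180:380,::-1],(700,595),interpolation=cv2.INTER_CUBIC))
```

```text
{'t': 8.075, 'q': array([ 0.46391978,  0.09680113, -1.01595008,  1.48777723, -0.30540523,
       -0.4296406 ]), 'qd': array([ 0.0107853 ,  0.00896292,  0.00233861,  0.00485779,  0.00949123,
       -0.000666  ]), 'joint_efforts': array([-4.37914124e-01, -3.00014341e+01,  2.16324145e+01,  5.48871383e-01,
       -9.96736027e-01, -2.06915243e-02]), 'eef_pos': array([0.56919326, 0.14871663, 0.16040446]), 'ee_rot': array([ 3.10718707, -0.52174167, -0.11081734]), 'force': array([0.35790307, 1.24362946, 0.48868426]), 'moment': array([0.29886671, 1.65180144, 0.02509344]), 'gripper_force': 0.0, 'width': 0.06643368641476355}
```

View pics/t2.png

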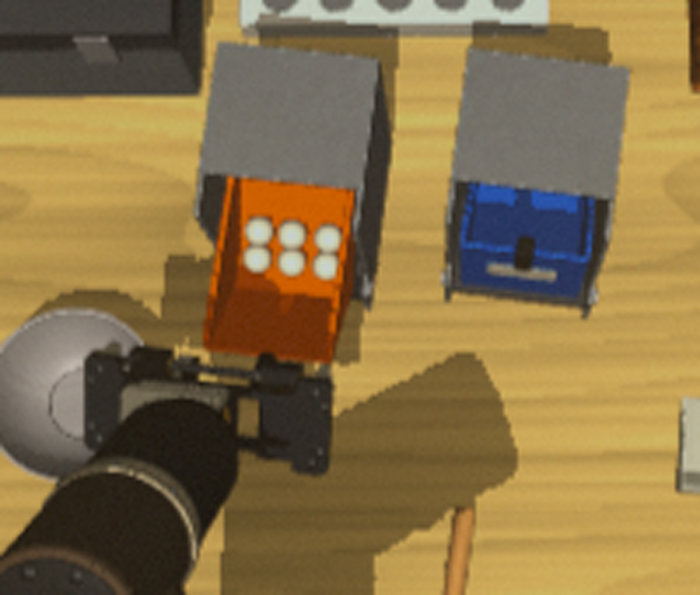

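The picture shows the bin about 0.9 rad out and all six balls in two rows near crop (290,245). Tilting the tool ran joint 3 onto its limit, so the tool was pushed off its path. I'll go upright and press the bin down to its stop from above.

Run:
```python
from h import *
p,r=cur()
e=plan([(p+[0,0,.08],r,4),(rk(-.13,0,0)*[1,1,0]+[0,0,.24],rot(Y),6),(rk(-.13,0,0)*[1,1,0]+[0,0,.18],rot(Y),2)])
z=np.load('/tmp/top.npz')
```

```text
--
{"dp":[0.01, 0.0006, -0.0173],"rotation":[0.0, 0.0, 0.0]},
{"dp":[0.0099, 0.0006, -0.0174],"rotation":[0.0, 0.0, 0.0]},
{"dp":[0.01, 0.0006, -0.0173],"rotation":[0.0, 0.0, 0.0]},
{"dp":[0.0099, 0.0006, -0.0173],"rotation":[0.0, 0.0, 0.0]},
{"dp":[-0.0027, 0.0047, -0.0013],"rotation":[0.32, -4.98, -0.08]},
{"dp":[-0.0027, 0.0048, -0.0012],"rotation":[0.32, -4.98, -0.08]},
{"dp":[-0.0029, 0.0047, -0.0009],"rotation":[0.32, -4.98, -0.07]},
{"dp":[-0.0029, 0.0047, -0.0006],"rotation":[0.31, -4.97, -0.08]},
--
{"dp":[-0.003, 0.0047, -0.0005],"rotation":[0.32, -4.98, -0.08]},
{"dp":[-0.0031, 0.0047, -0.0002],"rotation":[0.32, -4.98, -0.08]},
{"dp":[0.0, 0.0, 0.03],"rotation":[0.0, 0.0, 0.0]},
{"dp":[0.0, 0.0, 0.03],"rotation":[0.0, 0.0, 0.0]},
end [0.5478 0.1232 0.18  ] [ 3.142 -0.    -0.111]
```

Call:
carry_out([
  {"dp": [0.01, 0, -0.0173], "rotation": [0, 0, 0]},
  {"dp": [0.01, 0, -0.0173], "rotation": [0, 0, 0]},
  {"dp": [0.01, 0, -0.0173], "rotation": [0, 0, 0]},
  {"dp": [0.01, 0, -0.0173], "rotation": [0, 0, 0]},
  {"dp": [-0.0028, 0.0047, -0.001], "rotation": [0.3, -5, 0]},
  {"dp": [-0.0028, 0.0047, -0.001], "rotation": [0.3, -5, 0]},
  {"dp": [-0.0028, 0.0047, -0.001], "rotation": [0.3, -5, 0]},
  {"dp": [-0.0028, 0.0047, -0.001], "rotation": [0.3, -5, 0]},
], grip=0)

```text
t: 9.12
eef_pos: [0.5552, 0.1355, 0.2398]
ee_rot: [3.132, -0.169, -0.117]
force: [0.9, -0.8, -0.2]
width: 0.0008
gripper_force: 0.0
```

Run:
```python
from h import *
s=readout.get_state(); print(s['q'],s['eef_pos'],s['ee_rot'],s['force'])
plan([(rk(-.13,0,0)*[1,1,0]+[0,0,.24],rot(Y),3),(rk(-.13,0,0)*[1,1,0]+[0,0,.17],rot(Y),3)])
```

```text
[ 0.66029631  0.11086377 -0.41974808  0.15609157 -0.93127054  0.70672748] [0.55520176 0.13551122 0.23983503] [ 3.13229848 -0.16929578 -0.11653149] [ 0.92010696 -0.78509419 -0.17825248]
--
{"dp":[-0.0019, 0.0044, -0.0003],"rotation":[0.19, -3.23, -0.12]},
{"dp":[-0.002, 0.0044, -0.0003],"rotation":[0.18, -3.24, -0.12]},
{"dp":[-0.002, 0.0044, -0.0001],"rotation":[0.19, -3.23, -0.12]},
{"dp":[0.0, 0.0, 0.0233],"rotation":[0.0, 0.0, 0.0]},
{"dp":[0.0, 0.0, 0.0233],"rotation":[0.0, 0.0, 0.0]},
{"dp":[0.0, 0.0, 0.0234],"rotation":[0.0, 0.0, 0.0]},
end [0.5478 0.1231 0.17  ] [-3.142  0.    -0.111]
```

Call:
carry_out([
  {"dp": [-0.002, 0.0044, 0], "rotation": [0.2, -3.2, 0]},
  {"dp": [-0.002, 0.0044, 0], "rotation": [0.2, -3.2, 0]},
  {"dp": [-0.002, 0.0044, 0], "rotation": [0.2, -3.2, 0]},
  {"dp": [0, 0, 0.022], "rotation": [0, 0, 0]},
  {"dp": [0, 0, 0.022], "rotation": [0, 0, 0]},
  {"dp": [0, 0, 0.012], "rotation": [0, 0, 0]},
  {"dp": [0, 0, 0.008], "rotation": [0, 0, 0]},
  {"dp": [0, 0, 0.006], "rotation": [0, 0, 0]},
])

```text
t: 10.12
eef_pos: [0.5485, 0.122, 0.1691]
ee_rot: [3.142, -0.005, -0.119]
force: [-0.3, -0.2, 0.6]
width: 0.0008
gripper_force: 0.0
```

Call:
carry_out([
  {"dp": [0, 0, 0.006], "rotation": [0, 0, 0]},
  {"dp": [0, 0, 0.006], "rotation": [0, 0, 0]},
  {"dp": [0, 0, 0.006], "rotation": [0, 0, 0]},
  {"dp": [0, 0, 0.006], "rotation": [0, 0, 0]},
  {"dp": [0, 0, 0.006], "rotation": [0, 0, 0]},
  {"dp": [0, 0, 0.004], "rotation": [0, 0, 0]},
])

```text
t: 10.88
eef_pos: [0.5453, 0.1219, 0.1384]
ee_rot: [3.141, -0.001, -0.118]
force: [-49.6, 9.3, 59.8]
width: 0.0005
gripper_force: 30.3
```

Run:
```python
from h import *
s=readout.get_state(); print(s['t'],s['q'],s['eef_pos'],s['ee_rot'],s['force'])
```

```text
10.875 [ 0.57113575  0.27016625 -0.39855275  0.00175248 -0.90167281  0.88051348] [0.54533829 0.1218588  0.1383776 ] [ 3.14078952e+00 -1.18688665e-03 -1.18059838e-01] [-49.63198171   9.3189513   59.76714151]
```

Call:
carry_out([
  {"dp": [0, 0, -0.02], "rotation": [0, 0, 0]},
  {"dp": [0, 0, -0.04], "rotation": [0, 0, 0]},
  {"dp": [0, -0.03, -0.05], "rotation": [0, 0, 0]},
  {"dp": [0, 0.055, -0.03], "rotation": [0, 0, 0]},
  {"dp": [-0.02, 0.06, 0], "rotation": [0, 0, 0]},
  {"dp": [-0.02, 0.06, 0], "rotation": [0, 0, 0]},
  {"dp": [-0.02, 0.06, 0], "rotation": [0, 0, 0]},
], grip=0.07)

```text
t: 11.75
eef_pos: [0.4637, -0.0739, 0.2748]
ee_rot: [3.142, -0.005, -0.119]
force: [0.5, -0.9, 0.4]
width: 0.0646
gripper_force: 0.0
```

Run:
```python
from h import *
print(readout.get_state()['eef_pos'])
p,d=vision.grab_frame('top'); C=cloud('top',d); np.savez('/tmp/t3',p=p,d=d)
cv2.imwrite('pics/t3.png',cv2.resize(p[90:260,200:400,::-1],(700,595),interpolation=cv2.INTER_CUBIC))
L=(C-HG)@np.stack([RX,RY,UZ],1)
m=(abs(L[:,:,1])<.055)&(L[:,:,0]>-.2)&(L[:,:,0]<.04)&(L[:,:,2]>0.0)&(d>0)
for y0,y1 in((-.04,-.02),(-.008,.008),(.02,.04)):
  for x0 in np.arange(-.18,.04,.01):
    q=L[m&(L[:,:,0]>x0)&(L[:,:,0]<x0+.01)&(L[:,:,1]>y0)&(L[:,:,1]<y1)]
    if len(q): print((x0+.005).round(3),np.percentile(q[:,2],[10,50,90]).round(3),end='; ')
  print()
hsv=cv2.cvtColor(p,cv2.COLOR_RGB2HSV)
w=m&(hsv[:,:,1]<90)&(hsv[:,:,2]>110); n,lab,st,ce=cv2.connectedComponentsWithStats(w.astype(np.uint8))
for i in range(1,n):
    if st[i,4]>8: print('white',st[i,4],np.median(L[lab==i],0).round(3))
```

```text
[ 0.46366706 -0.07386637  0.27482242]
-0.085 [0.095 0.096 0.098]; -0.075 [0.084 0.087 0.095]; -0.065 [0.072 0.076 0.082]; -0.055 [0.062 0.064 0.067]; -0.045 [0.048 0.052 0.058]; -0.035 [0.036 0.042 0.045]; -0.025 [0.025 0.029 0.033]; -0.015 [0.018 0.019 0.023]; -0.005 [0.013 0.017 0.029]; 0.005 [0.023 0.037 0.042]; 0.015 [0.033 0.038 0.042]; 0.025 [0.032 0.049 0.055]; 0.035 [0.05  0.053 0.057]; 
-0.125 [0.116 0.118 0.119]; -0.115 [0.12  0.124 0.129]; -0.105 [0.108 0.122 0.127]; -0.095 [0.097 0.111 0.115]; -0.085 [0.096 0.101 0.104]; -0.075 [0.086 0.088 0.097]; -0.065 [0.07  0.075 0.081]; -0.055 [0.06  0.064 0.069]; -0.045 [0.048 0.054 0.058]; -0.035 [0.036 0.042 0.047]; -0.025 [0.022 0.029 0.034]; -0.015 [0.016 0.019 0.022]; -0.005 [0.014 0.015 0.03 ]; 0.005 [0.019 0.035 0.041]; 0.015 [0.035 0.039 0.041]; 0.025 [0.034 0.05  0.054]; 0.035 [0.049 0.054 0.057]; 
-0.085 [0.092 0.097 0.099]; -0.075 [0.084 0.088 0.095]; -0.065 [0.071 0.076 0.081]; -0.055 [0.061 0.066 0.069]; -0.045 [0.05  0.053 0.058]; -0.035 [0.036 0.04  0.046]; -0.025 [0.024 0.03  0.032]; -0.015 [0.017 0.02  0.024]; -0.005 [0.013 0.017 0.028]; 0.005 [0.017 0.033 0.041]; 0.015 [0.033 0.039 0.043]; 0.025 [0.017 0.046 0.054]; 0.035 [0.042 0.053 0.057]; 
white 78 [0.022 0.03  0.045]
white 74 [ 0.019 -0.     0.043]
white 33 [ 0.031 -0.033  0.053]
white 34 [ 0.009 -0.031  0.039]
```

View pics/t3.png

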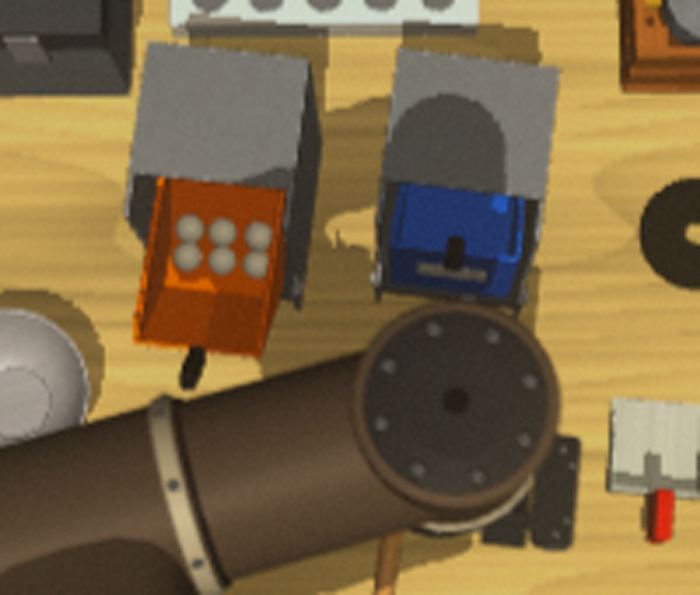

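The bin is only about 0.73 rad out: the tab tip is at crop (193,368), and my press landed on the tab's end face. I'll press the tab's inner face along the arc instead.

Run:
```python
from h import *
def tip(a,s=.150,off=0): return rk(-s*np.sin(a)+.0095,0,s*np.cos(a)+off)+[0,0,.025]
T=[(tip(.70)*[1,1,0]+[0,0,.275],rot(Y),5),(tip(.70,off=.008),rot(Y),3)]
for a in np.linspace(.72,1.225,16): T.append((tip(a),rot(Y),1))
plan(T)
```

```text
--
{"dp":[0.0211, -0.0421, 0.0],"rotation":[0.01, -0.04, -0.11]},
{"dp":[0.0213, -0.0421, 0.0],"rotation":[0.01, -0.04, -0.11]},
{"dp":[0.0213, -0.0421, 0.0],"rotation":[0.01, -0.04, -0.12]},
{"dp":[0.0213, -0.042, 0.0],"rotation":[0.01, -0.04, -0.11]},
{"dp":[0.0215, -0.0419, -0.0001],"rotation":[0.01, -0.03, -0.11]},
{"dp":[0.0, 0.0, 0.0241],"rotation":[0.0, 0.0, 0.0]},
{"dp":[0.0, 0.0, 0.0241],"rotation":[0.0, 0.0, 0.0]},
{"dp":[0.0, 0.0, 0.0241],"rotation":[0.0, 0.0, 0.0]},
--
{"dp":[-0.0023, 0.0, 0.01],"rotation":[0.0, 0.0, 0.0]},
{"dp":[-0.0037, 0.0, 0.0034],"rotation":[0.0, 0.0, 0.0]},
{"dp":[-0.0036, 0.0, 0.0035],"rotation":[0.0, 0.0, 0.0]},
{"dp":[-0.0035, 0.0, 0.0036],"rotation":[0.0, 0.0, 0.0]},
{"dp":[-0.0034, 0.0, 0.0038],"rotation":[0.0, 0.0, 0.0]},
{"dp":[-0.0033, 0.0, 0.0038],"rotation":[0.0, 0.0, 0.0]},
{"dp":[-0.0031, 0.0, 0.004],"rotation":[0.0, 0.0, 0.0]},
{"dp":[-0.003, 0.0, 0.0041],"rotation":[0.0, 0.0, 0.0]},
--
{"dp":[-0.0028, 0.0, 0.0041],"rotation":[0.0, 0.0, 0.0]},
{"dp":[-0.0027, 0.0, 0.0043],"rotation":[0.0, 0.0, 0.0]},
{"dp":[-0.0026, 0.0, 0.0044],"rotation":[0.0, 0.0, 0.0]},
{"dp":[-0.0024, 0.0, 0.0044],"rotation":[0.0, 0.0, 0.0]},
{"dp":[-0.0022, 0.0, 0.0045],"rotation":[0.0, 0.0, 0.0]},
{"dp":[-0.0021, 0.0, 0.0046],"rotation":[0.0, 0.0, 0.0]},
{"dp":[-0.002, 0.0, 0.0047],"rotation":[0.0, 0.0, 0.0]},
{"dp":[-0.0018, 0.0, 0.0047],"rotation":[0.0, 0.0, 0.0]},
end [0.5462 0.1233 0.1308] [-3.142 -0.    -0.111]
```

Call:
carry_out([
  {"dp": [0.0213, -0.042, 0], "rotation": [0, 0, 0]},
  {"dp": [0.0213, -0.042, 0], "rotation": [0, 0, 0]},
  {"dp": [0.0213, -0.042, 0], "rotation": [0, 0, 0]},
  {"dp": [0.0213, -0.042, 0], "rotation": [0, 0, 0]},
  {"dp": [0.0213, -0.042, 0], "rotation": [0, 0, 0]},
  {"dp": [0, 0, 0.03], "rotation": [0, 0, 0]},
  {"dp": [0, 0, 0], "rotation": [0, 0, 0]},
], grip=0)

```text
t: 12.68
eef_pos: [0.5944, 0.1233, 0.2424]
ee_rot: [3.139, 0.0, -0.119]
force: [-0.6, -0.4, -0.6]
width: 0.0059
gripper_force: 0.0
```

Run:
```python
from h import *
print(readout.get_state()['ee_rot'])
def tip(a,s=.150,off=0): return rk(-s*np.sin(a)+.0095,0,s*np.cos(a)+off)+[0,0,.025]
plan([(tip(.70,off=.003),rot(Y),4)])
```

```text
[ 3.13866630e+00  2.63121064e-04 -1.19286712e-01]
--
{"dp":[-0.0008, 0.0013, 0.0112],"rotation":[0.04, 0.0, -0.12]},
{"dp":[-0.0009, 0.0013, 0.0111],"rotation":[0.04, 0.01, -0.12]},
{"dp":[-0.0008, 0.0014, 0.0112],"rotation":[0.05, 0.0, -0.12]},
{"dp":[-0.0009, 0.0013, 0.0112],"rotation":[0.04, 0.01, -0.11]},
end [0.5904 0.1183 0.1977] [-3.142 -0.    -0.111]
```

Call:
carry_out([
  {"dp": [-0.0008, 0.001, 0.0113], "rotation": [0, 0, -0.1]},
  {"dp": [-0.0008, 0.001, 0.0113], "rotation": [0, 0, -0.1]},
  {"dp": [-0.0008, 0.001, 0.0113], "rotation": [0, 0, -0.1]},
  {"dp": [-0.0008, 0.001, 0.0113], "rotation": [0, 0, -0.1]},
  {"dp": [-0.0023, 0, 0.005], "rotation": [0, 0, 0]},
  {"dp": [-0.0037, 0, 0.0034], "rotation": [0, 0, 0]},
  {"dp": [-0.0036, 0, 0.0035], "rotation": [0, 0, 0]},
  {"dp": [-0.0035, 0, 0.0036], "rotation": [0, 0, 0]},
])

```text
t: 13.68
eef_pos: [0.5793, 0.1212, 0.1845]
ee_rot: [3.142, -0.005, -0.112]
force: [2.7, -1.5, -0.0]
width: 0.0008
gripper_force: 1.1
```

Call:
carry_out([
  {"dp": [-0.0034, 0, 0.0038], "rotation": [0, 0, 0]},
  {"dp": [-0.0033, 0, 0.0038], "rotation": [0, 0, 0]},
  {"dp": [-0.0031, 0, 0.004], "rotation": [0, 0, 0]},
  {"dp": [-0.003, 0, 0.0041], "rotation": [0, 0, 0]},
])

```text
t: 14.18
eef_pos: [0.5664, 0.1227, 0.1684]
ee_rot: [3.141, -0.005, -0.113]
force: [1.7, -0.9, 1.2]
width: 0.0008
gripper_force: 1.0
```

Call:
carry_out([
  {"dp": [-0.0028, 0, 0.0041], "rotation": [0, 0, 0]},
  {"dp": [-0.0027, 0, 0.0043], "rotation": [0, 0, 0]},
  {"dp": [-0.0026, 0, 0.0044], "rotation": [0, 0, 0]},
  {"dp": [-0.0024, 0, 0.0044], "rotation": [0, 0, 0]},
  {"dp": [-0.0022, 0, 0.0045], "rotation": [0, 0, 0]},
  {"dp": [-0.0021, 0, 0.0046], "rotation": [0, 0, 0]},
  {"dp": [-0.002, 0, 0.0047], "rotation": [0, 0, 0]},
  {"dp": [-0.0018, 0, 0.0047], "rotation": [0, 0, 0]},
])

```text
t: 15.18
eef_pos: [0.5492, 0.1248, 0.1342]
ee_rot: [3.141, -0.007, -0.112]
force: [-5.7, -1.2, 32.6]
width: 0.0006
gripper_force: 14.3
```

Call:
carry_out([
  {"dp": [0, 0, 0], "rotation": [0, 0, 0]},
  {"dp": [0, 0, 0.001], "rotation": [0, 0, 0]},
])

```text
t: 15.42
eef_pos: [0.5493, 0.1248, 0.1344]
ee_rot: [-3.141, -0.007, -0.111]
force: [-6.1, -0.0, 26.1]
width: 0.0001
gripper_force: 10.8
```

Run:
```python
from h import *
p,r=cur(); S=np.array([.458,-.279,.056])
plan([(p+[0,0,.07],r,2),(S+[0,0,.12],rot(-.115),10),(S+[0,0,.02],rot(-.115),4)])
```

```text
--
{"dp":[0.0003, 0.0, -0.035],"rotation":[0.0, 0.0, 0.0]},
{"dp":[0.0002, 0.0, -0.035],"rotation":[0.0, 0.0, 0.0]},
{"dp":[-0.0046, 0.0411, 0.0028],"rotation":[0.0, -0.04, 0.02]},
{"dp":[-0.0046, 0.0412, 0.0028],"rotation":[0.0, -0.04, 0.02]},
{"dp":[-0.0046, 0.0411, 0.0028],"rotation":[0.0, -0.05, 0.02]},
{"dp":[-0.0045, 0.0412, 0.0028],"rotation":[0.0, -0.04, 0.02]},
{"dp":[-0.0046, 0.0411, 0.0028],"rotation":[-0.01, -0.04, 0.02]},
{"dp":[-0.0045, 0.0412, 0.0028],"rotation":[0.0, -0.04, 0.02]},
--
{"dp":[-0.0045, 0.0411, 0.0029],"rotation":[0.0, -0.04, 0.02]},
{"dp":[-0.0045, 0.0412, 0.0028],"rotation":[0.0, -0.04, 0.03]},
{"dp":[-0.0045, 0.0411, 0.0028],"rotation":[0.0, -0.05, 0.02]},
{"dp":[-0.0044, 0.0412, 0.0029],"rotation":[0.0, -0.04, 0.02]},
{"dp":[0.0, 0.0, 0.025],"rotation":[0.0, 0.0, 0.0]},
{"dp":[0.0, 0.0, 0.025],"rotation":[0.0, 0.0, 0.0]},
{"dp":[0.0, 0.0, 0.025],"rotation":[0.0, 0.0, 0.0]},
{"dp":[0.0, 0.0, 0.025],"rotation":[0.0, 0.0, 0.0]},
end [ 0.458 -0.279  0.076] [-3.142  0.    -0.115]
```

Call:
carry_out([
  {"dp": [0, 0, -0.037], "rotation": [0, 0, 0]},
  {"dp": [0, 0, -0.037], "rotation": [0, 0, 0]},
  {"dp": [-0.0045, 0.0411, 0.0028], "rotation": [0, 0, 0]},
  {"dp": [-0.0045, 0.0411, 0.0028], "rotation": [0, 0, 0]},
  {"dp": [-0.0045, 0.0411, 0.0028], "rotation": [0, 0, 0]},
  {"dp": [-0.0045, 0.0411, 0.0028], "rotation": [0, 0, 0]},
  {"dp": [-0.0045, 0.0411, 0.0028], "rotation": [0, 0, 0]},
  {"dp": [-0.0045, 0.0411, 0.0028], "rotation": [0, 0, 0]},
], grip=0.05)

```text
t: 16.42
eef_pos: [0.4924, -0.1185, 0.1885]
ee_rot: [3.141, -0.003, -0.113]
force: [0.0, -0.1, -0.2]
width: 0.0498
gripper_force: 0.0
```

Call:
carry_out([
  {"dp": [-0.0045, 0.0411, 0.0028], "rotation": [0, 0, 0]},
  {"dp": [-0.0045, 0.0411, 0.0028], "rotation": [0, 0, 0]},
  {"dp": [-0.0045, 0.0411, 0.0028], "rotation": [0, 0, 0]},
  {"dp": [-0.0045, 0.0411, 0.0028], "rotation": [0, 0, 0]},
  {"dp": [0, 0, 0.02], "rotation": [0, 0, 0]},
  {"dp": [0, 0, 0.01], "rotation": [0, 0, 0]},
])

```text
t: 17.18
eef_pos: [0.4561, -0.2788, 0.1463]
ee_rot: [-3.141, -0.002, -0.114]
force: [-0.6, -0.6, -0.6]
width: 0.05
gripper_force: 0.0
```

Run:
```python
from h import *
S=np.array([.458,-.279,.056])
plan([(S,rot(-.115),5)])
p,d=vision.grab_frame('top'); C=cloud('top',d); np.savez('/tmp/t4',p=p,d=d)
L=(C-HG)@np.stack([RX,RY,UZ],1)
m=(abs(L[:,:,1])<.06)&(L[:,:,0]>-.2)&(L[:,:,0]<.044)&(L[:,:,2]>0.0)&(d>0)
for y0,y1 in((-.04,-.02),(-.008,.008),(.02,.04)):
  for x0 in np.arange(-.18,.04,.01):
    q=L[m&(L[:,:,0]>x0)&(L[:,:,0]<x0+.01)&(L[:,:,1]>y0)&(L[:,:,1]<y1)]
    if len(q): print((x0+.005).round(3),np.median(q[:,2]).round(3),end='; ')
  print()
hsv=cv2.cvtColor(p,cv2.COLOR_RGB2HSV)
w=m&(hsv[:,:,1]<90)&(hsv[:,:,2]>110); n,lab,st,ce=cv2.connectedComponentsWithStats(w.astype(np.uint8))
for i in range(1,n):
    if st[i,4]>8: print('white',st[i,4],np.median(L[lab==i],0).round(3),ce[i].round(1))
# side-wall y extents
o=m&(hsv[:,:,0]<15)&(hsv[:,:,1]>120)
for x0 in(-.11,-.08,-.05): q=L[o&(abs(L[:,:,0]-x0)<.006)]; print(x0,np.percentile(q[:,1],[1,99]).round(3), np.median(q[:,1]).round(3))
t=m&(p.max(-1)<60)&(L[:,:,0]<-.12); print('tab',np.median(L[t],0).round(3))
```

```text
--
{"dp":[0.0003, 0.0, 0.0181],"rotation":[0.0, -0.02, 0.01]},
{"dp":[0.0004, 0.0, 0.018],"rotation":[-0.01, -0.03, 0.01]},
{"dp":[0.0004, 0.0, 0.0181],"rotation":[0.0, -0.02, 0.01]},
{"dp":[0.0003, 0.0, 0.0181],"rotation":[0.0, -0.03, 0.01]},
{"dp":[0.0004, 0.0, 0.018],"rotation":[-0.01, -0.02, 0.01]},
end [ 0.458 -0.279  0.056] [ 3.142 -0.    -0.115]
-0.125 0.044; -0.115 0.044; -0.105 0.041; -0.095 0.036; -0.085 0.031; -0.075 0.027; -0.065 0.025; -0.055 0.021; -0.045 0.017; -0.035 0.022; -0.025 0.033; -0.015 0.032; -0.005 0.041; 0.005 0.041; 0.015 0.036; 0.025 0.067; 0.035 0.108; 
-0.165 0.05; -0.155 0.059; -0.145 0.054; -0.135 0.051; -0.125 0.046; -0.115 0.043; -0.105 0.039; -0.095 0.035; -0.085 0.032; -0.075 0.028; -0.065 0.024; -0.055 0.021; -0.045 0.017; -0.035 0.026; -0.025 0.034; -0.015 0.032; -0.005 0.039; 0.005 0.041; 0.015 0.038; 0.025 0.067; 0.035 0.108; 
-0.125 0.041; -0.115 0.044; -0.105 0.042; -0.095 0.036; -0.085 0.032; -0.075 0.03; -0.065 0.023; -0.055 0.021; -0.045 0.018; -0.035 0.015; -0.025 0.03; -0.015 0.029; -0.005 0.04; 0.005 0.041; 0.015 0.034; 0.025 0.068; 0.035 0.107; 
white 254 [-0.012  0.002  0.036] [261.2 171.2]
-0.11 [-0.051  0.055] 0.006
-0.08 [-0.052  0.053] 0.005
-0.05 [-0.052  0.053] 0.01
tab [-0.141  0.002  0.054]
```

Call:
carry_out([
  {"dp": [0.0005, 0, 0.02], "rotation": [0, 0, 0]},
  {"dp": [0.0005, 0, 0.02], "rotation": [0, 0, 0]},
  {"dp": [0.0005, 0, 0.02], "rotation": [0, 0, 0]},
  {"dp": [0, 0, 0.018], "rotation": [0, 0, 0]},
  {"dp": [0, 0, 0.012], "rotation": [0, 0, 0]},
  {"dp": [0, 0, 0], "rotation": [0, 0, 0]},
])

```text
t: 17.98
eef_pos: [0.4589, -0.2784, 0.0573]
ee_rot: [3.141, -0.003, -0.112]
force: [-0.0, -0.4, -0.1]
width: 0.0501
gripper_force: 0.0
```

Call:
carry_out([
  {"dp": [0, 0, 0], "rotation": [0, 0, 0]},
  {"dp": [0, 0, 0], "rotation": [0, 0, 0]},
  {"dp": [0, 0, 0], "rotation": [0, 0, 0]},
  {"dp": [0, 0, 0], "rotation": [0, 0, 0]},
  {"dp": [0, 0, 0], "rotation": [0, 0, 0]},
  {"dp": [0, 0, 0], "rotation": [0, 0, 0]},
  {"dp": [0, 0, 0], "rotation": [0, 0, 0]},
], grip=0, force=60)

```text
t: 18.85
eef_pos: [0.4593, -0.279, 0.0581]
ee_rot: [3.141, -0.005, -0.112]
force: [-2.5, 0.0, 6.1]
width: 0.0159
gripper_force: 60.0
```

Run:
```python
from h import *
s=readout.get_state(); print(s['t'],s['q'],s['eef_pos'],s['ee_rot'],s['force'],s['width'],s['gripper_force'])
```

```text
18.85 [-1.80862634e-01  3.41641375e-01 -5.28924028e-01  2.18130190e-04
 -6.95513616e-01  1.63909320e+00] [ 0.45929746 -0.27901804  0.05810917] [ 3.14113049 -0.00469671 -0.11239755] [-2.47562946  0.03438203  6.14663235] 0.015923203390474972 59.98953580856323
```

```bash
cat >> h.py <<'E'
YO=.002; V=np.array([-.112,.058])   # lip -> TCP in the scoop's x,z
def sc(x,z,deg,yaw=Y):
    "TCP pose with the scoop's lip underside at rack plane x,z (hinge frame), pitch deg (lip up +)"
    t=np.radians(deg); c,s=np.cos(t),np.sin(t)
    return rk(x+V[0]*c-V[1]*s,YO,z+V[0]*s+V[1]*c),rot(yaw,t)
def ch(s,n): return (-.932*s+.362*n,.362*s+.932*n)
E
python3 - <<'E'
from h import *
p,r=cur()
P,Q=sc(*ch(.110,.012),-21.2)
H=P+[0,0,.09]
print(P,H)
a=plan([(p+[0,0,.12],rot(Y),4),(H,rot(Y,np.radians(-10)),12)])
E
```

```text
[0.49671724 0.13080637 0.20058073] [0.49671724 0.13080637 0.29058073]
--
{"dp":[0.0001, 0.0, -0.03],"rotation":[0.01, -0.07, -0.02]},
{"dp":[0.0001, 0.0, -0.03],"rotation":[0.0, -0.06, -0.02]},
{"dp":[0.0001, 0.0, -0.03],"rotation":[0.01, -0.07, -0.02]},
{"dp":[0.0001, 0.0, -0.03],"rotation":[0.01, -0.07, -0.02]},
{"dp":[-0.0007, -0.0343, -0.0094],"rotation":[0.0, -0.83, 0.0]},
{"dp":[-0.0008, -0.0343, -0.0093],"rotation":[0.0, -0.84, 0.0]},
{"dp":[-0.001, -0.0343, -0.0094],"rotation":[0.0, -0.83, 0.0]},
{"dp":[-0.0011, -0.0342, -0.0093],"rotation":[0.0, -0.83, 0.0]},
--
{"dp":[-0.0012, -0.0343, -0.0093],"rotation":[0.0, -0.84, 0.0]},
{"dp":[-0.0014, -0.0343, -0.0093],"rotation":[0.0, -0.83, 0.0]},
{"dp":[-0.0015, -0.0343, -0.0093],"rotation":[0.0, -0.83, 0.0]},
{"dp":[-0.0016, -0.0343, -0.0092],"rotation":[0.0, -0.84, 0.0]},
{"dp":[-0.0018, -0.0343, -0.0093],"rotation":[0.0, -0.83, 0.0]},
{"dp":[-0.0019, -0.0342, -0.0092],"rotation":[0.0, -0.83, 0.0]},
{"dp":[-0.002, -0.0343, -0.0091],"rotation":[0.0, -0.84, 0.0]},
{"dp":[-0.0022, -0.0343, -0.0092],"rotation":[0.0, -0.83, 0.0]},
end [0.4967 0.1308 0.2906] [-3.142  0.175 -0.111]
```

Call:
carry_out([
  {"dp": [0, 0, -0.02], "rotation": [0, 0, 0]},
  {"dp": [0, 0, -0.03], "rotation": [0, 0, 0]},
  {"dp": [0, 0, -0.03], "rotation": [0, 0, 0]},
  {"dp": [0, 0, -0.03], "rotation": [0, 0, 0]},
  {"dp": [0, -0.032, -0.0095], "rotation": [0, 0, 0]},
  {"dp": [0, -0.034, -0.0095], "rotation": [0, 0, 0]},
  {"dp": [0, -0.034, -0.0095], "rotation": [0, 0, 0]},
  {"dp": [0, -0.034, -0.0095], "rotation": [0, 0, 0]},
])

```text
t: 19.85
eef_pos: [0.4731, -0.1444, 0.2054]
ee_rot: [-3.141, -0.003, -0.113]
force: [0.3, -0.5, -2.2]
width: 0.0156
gripper_force: 60.0
```

Call:
carry_out([
  {"dp": [0, -0.034, -0.0095], "rotation": [0, 0, 0]},
  {"dp": [0, -0.034, -0.0095], "rotation": [0, 0, 0]},
  {"dp": [0, -0.034, -0.0095], "rotation": [0, 0, 0]},
  {"dp": [0, -0.034, -0.0095], "rotation": [0, 0, 0]},
  {"dp": [0, -0.034, -0.0095], "rotation": [0, 0, 0]},
  {"dp": [0, -0.034, -0.0095], "rotation": [0, 0, 0]},
  {"dp": [0, -0.034, -0.008], "rotation": [0, 0, 0]},
  {"dp": [-0.007, -0.034, 0], "rotation": [0, 0, 0]},
])

```text
t: 20.85
eef_pos: [0.4969, 0.1268, 0.2705]
ee_rot: [-3.142, -0.004, -0.113]
force: [0.6, -0.4, -2.1]
width: 0.016
gripper_force: 60.0
```

Run:
```python
from h import *
s=readout.get_state(); print(s['t'],s['q'],s['eef_pos'],s['ee_rot'],s['force'],s['width'])
p,d=vision.grab_frame('side'); np.savez('/tmp/s5',p=p,d=d)
pose=cur(); 
C=cloud('side',d); L=pose[1].inv().apply((C-pose[0]).reshape(-1,3)).reshape(C.shape)
hsv=cv2.cvtColor(p,cv2.COLOR_RGB2HSV)
# tool frame: x ahead, z down; scoop region
m=(d>0)&(L[:,:,0]>-.05)&(L[:,:,0]<.14)&(abs(L[:,:,1])<.06)&(L[:,:,2]>.02)&(L[:,:,2]<.085)
P=L[m]; print(m.sum(),P.min(0).round(3),P.max(0).round(3))
for x0 in np.arange(0,.13,.01):
    q=P[(abs(P[:,0]-x0)<.005)&(abs(P[:,1])<.03)]
    if len(q): print(round(x0,3),len(q),np.percentile(q[:,2],[10,50,90]).round(3))
q=P[P[:,0]>.03]; print('x',np.percentile(q[:,0],[95,99]).round(4),'y',np.percentile(q[:,1],[1,99]).round(4))
```

```text
20.85 [ 0.63521278  0.07473518 -0.31407739  0.00295867 -1.178982    0.82151752] [0.49687951 0.12678912 0.27046167] [-3.14155377 -0.00406147 -0.1129404 ] [ 0.63202291 -0.40518844 -2.12446208] 0.016025440991531956
241 [-0.018 -0.021  0.021] [0.118 0.049 0.061]
0.0 1 [0.036 0.036 0.036]
0.01 1 [0.041 0.041 0.041]
0.02 1 [0.048 0.048 0.048]
0.03 18 [0.03  0.042 0.054]
0.05 10 [0.051 0.054 0.056]
0.06 11 [0.052 0.055 0.058]
0.07 11 [0.051 0.053 0.054]
0.08 11 [0.054 0.056 0.058]
0.09 10 [0.053 0.054 0.056]
0.1 17 [0.052 0.054 0.058]
0.11 19 [0.052 0.055 0.057]
0.12 6 [0.054 0.056 0.058]
x [0.1137 0.1168] y [-0.0112  0.0481]
```

```bash
sed -i 's/V=np.array(\[-.112/V=np.array([-.114/' h.py
python3 - <<'E'
from h import *
P,Q=sc(*ch(.112,.012),-21.2)
a=plan([(P+[0,0,.06],Q,3),(P,Q,4),(*sc(*ch(.105,.006),-21.2),1)])
a=plan([(*sc(*ch(.05,.0015),-21.2),7)],a)
E
```

```text
--
{"dp":[-0.0013, -0.0004, 0.0027],"rotation":[-0.02, -7.14, -0.02]},
{"dp":[-0.001, -0.0004, 0.0028],"rotation":[-0.03, -7.14, -0.02]},
{"dp":[-0.0006, -0.0004, 0.0029],"rotation":[-0.02, -7.14, -0.01]},
{"dp":[0.0054, 0.0, 0.014],"rotation":[0.0, 0.0, 0.0]},
{"dp":[0.0055, 0.0, 0.014],"rotation":[0.0, 0.0, 0.0]},
{"dp":[0.0054, 0.0, 0.0139],"rotation":[0.0, 0.0, 0.0]},
{"dp":[0.0054, 0.0, 0.014],"rotation":[0.0, 0.0, 0.0]},
{"dp":[0.007, 0.0, 0.006],"rotation":[0.0, 0.0, 0.0]},
end [0.4973 0.1307 0.1939] [ 3.142  0.37  -0.111]
--
{"dp":[0.0079, 0.0, 0.0006],"rotation":[0.0, 0.0, 0.0]},
{"dp":[0.0078, 0.0, 0.0007],"rotation":[0.0, 0.0, 0.0]},
{"dp":[0.0079, 0.0, 0.0006],"rotation":[0.0, 0.0, 0.0]},
{"dp":[0.0078, 0.0, 0.0007],"rotation":[0.0, 0.0, 0.0]},
{"dp":[0.0079, 0.0, 0.0006],"rotation":[0.0, 0.0, 0.0]},
{"dp":[0.0078, 0.0, 0.0007],"rotation":[0.0, 0.0, 0.0]},
{"dp":[0.0079, 0.0, 0.0006],"rotation":[0.0, 0.0, 0.0]},
end [0.5467 0.1252 0.1698] [ 3.142  0.37  -0.111]
```

Call:
carry_out([
  {"dp": [-0.001, -0.0004, 0.003], "rotation": [0, -7.1, 0]},
  {"dp": [-0.001, -0.0004, 0.003], "rotation": [0, -7.1, 0]},
  {"dp": [-0.001, -0.0004, 0.003], "rotation": [0, -7.2, 0]},
  {"dp": [0.0054, 0, 0.014], "rotation": [0, 0, 0]},
  {"dp": [0.0054, 0, 0.014], "rotation": [0, 0, 0]},
  {"dp": [0.0054, 0, 0.014], "rotation": [0, 0, 0]},
  {"dp": [0.0054, 0, 0.013], "rotation": [0, 0, 0]},
  {"dp": [0, 0, 0], "rotation": [0, 0, 0]},
])

```text
t: 21.9
eef_pos: [0.4926, 0.127, 0.2022]
ee_rot: [3.141, 0.37, -0.113]
force: [-0.4, -0.0, -2.5]
width: 0.0157
gripper_force: 60.0
```

Run:
```python
from h import *
s=readout.get_state(); print(s['t'],s['q'],s['eef_pos'],s['ee_rot'],s['force'],s['moment'],s['width'])
a=plan([(*sc(*ch(.105,.005),-21.2),2),(*sc(*ch(.05,.001),-21.2),6)])
```

```text
21.9 [ 0.48320347  0.33817541 -0.10717967 -0.20536401 -1.43960853  1.0344499 ] [0.49257647 0.12700586 0.20219637] [ 3.14053282  0.37020277 -0.1126445 ] [-0.42074265 -0.01373878 -2.51651937] [-0.17231112 -1.4693325   0.0360876 ] 0.015662701591574145
--
{"dp":[0.0035, -0.0021, 0.0036],"rotation":[0.01, 0.01, -0.04]},
{"dp":[0.0035, -0.0021, 0.0036],"rotation":[0.02, 0.0, -0.05]},
{"dp":[0.0092, 0.0, 0.0007],"rotation":[0.0, 0.0, 0.0]},
{"dp":[0.0091, 0.0, 0.0006],"rotation":[0.0, 0.0, 0.0]},
{"dp":[0.0092, 0.0, 0.0007],"rotation":[0.0, 0.0, 0.0]},
{"dp":[0.0092, 0.0, 0.0007],"rotation":[0.0, 0.0, 0.0]},
{"dp":[0.0091, 0.0, 0.0006],"rotation":[0.0, 0.0, 0.0]},
{"dp":[0.0092, 0.0, 0.0007],"rotation":[0.0, 0.0, 0.0]},
end [0.5465 0.1252 0.1693] [-3.142  0.37  -0.111]
```

Call:
carry_out([
  {"dp": [0.0035, -0.002, 0.0036], "rotation": [0, 0, 0]},
  {"dp": [0.0035, -0.002, 0.0036], "rotation": [0, 0, 0]},
  {"dp": [0.009, 0, 0.0006], "rotation": [0, 0, 0]},
  {"dp": [0.009, 0, 0.0007], "rotation": [0, 0, 0]},
  {"dp": [0.009, 0, 0.0006], "rotation": [0, 0, 0]},
  {"dp": [0.009, 0, 0.0007], "rotation": [0, 0, 0]},
  {"dp": [0, 0, 0], "rotation": [0, 0, 0]},
])

```text
t: 22.78
eef_pos: [0.5305, 0.1267, 0.1777]
ee_rot: [3.141, 0.37, -0.113]
force: [-0.1, 1.3, -1.9]
width: 0.016
gripper_force: 60.0
```

Run:
```python
from h import *
s=readout.get_state(); print(s['t'],s['eef_pos'],s['ee_rot'],s['force'],s['moment'])
p,d=vision.grab_frame('side'); cv2.imwrite('pics/s6.png',cv2.resize(p[120:220,270:400,::-1],(780,600),interpolation=cv2.INTER_CUBIC))
a=plan([(*sc(*ch(.045,.001),-21.2),3),(*sc(*ch(.026,.0005),-21.2),4)])
```

```text
22.775 [0.53054524 0.12669872 0.17767198] [ 3.14072684  0.36989557 -0.11341759] [-0.07172913  1.31213261 -1.8641118 ] [-0.17766807 -1.32016303 -0.02654081]
--
{"dp":[0.0078, -0.0001, 0.0007],"rotation":[0.0, 0.0, -0.04]},
{"dp":[0.0077, -0.0001, 0.0008],"rotation":[0.0, -0.01, -0.04]},
{"dp":[0.0078, -0.0001, 0.0007],"rotation":[-0.01, 0.0, -0.04]},
{"dp":[0.0048, 0.0, 0.0001],"rotation":[0.0, 0.0, 0.0]},
{"dp":[0.0047, 0.0, 0.0001],"rotation":[0.0, 0.0, 0.0]},
{"dp":[0.0048, 0.0, 0.0002],"rotation":[0.0, 0.0, 0.0]},
{"dp":[0.0047, 0.0, 0.0001],"rotation":[0.0, 0.0, 0.0]},
end [0.5685 0.1228 0.1602] [ 3.142  0.37  -0.111]
```

View pics/s6.png

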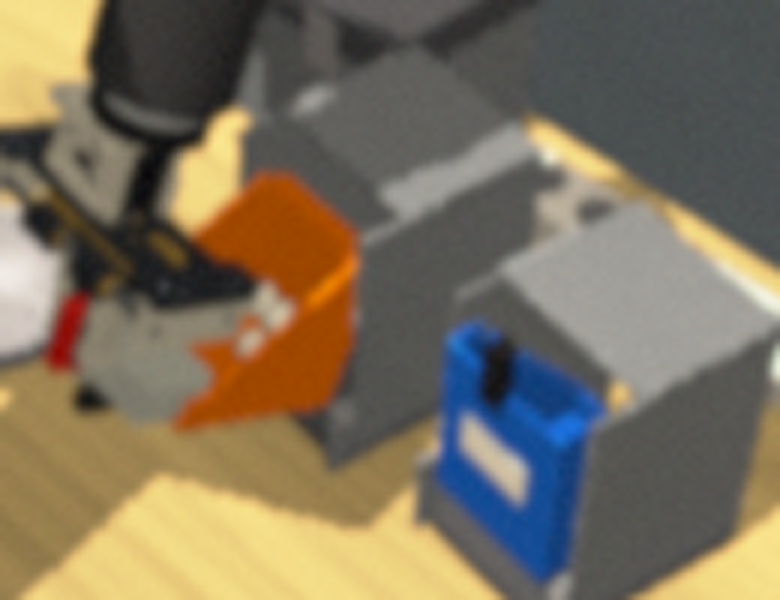

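The picture shows the scoop, around crop (140,370), sitting inside the bin walls on the chute, with the balls ahead of it at (265,315). There is a light rub on the near side, so I shift 2 mm left and slide on.

Call:
carry_out([
  {"dp": [0.004, -0.002, 0.0003], "rotation": [0, 0, 0]},
  {"dp": [0.0065, 0, 0.0006], "rotation": [0, 0, 0]},
  {"dp": [0.0065, 0, 0.0006], "rotation": [0, 0, 0]},
  {"dp": [0.0065, 0, 0.0006], "rotation": [0, 0, 0]},
])

```text
t: 23.32
eef_pos: [0.552, 0.1264, 0.1684]
ee_rot: [3.141, 0.368, -0.112]
force: [-1.8, 0.4, 4.8]
width: 0.0156
gripper_force: 60.0
```

Call:
carry_out([
  {"dp": [0.0048, 0, 0.0001], "rotation": [0, 0, 0]},
  {"dp": [0.0048, 0, 0.0001], "rotation": [0, 0, 0]},
  {"dp": [0.0048, 0, 0.0001], "rotation": [0, 0, 0]},
])

```text
t: 23.7
eef_pos: [0.5648, 0.1248, 0.1634]
ee_rot: [3.141, 0.369, -0.112]
force: [-4.2, -0.7, 8.3]
width: 0.0153
gripper_force: 60.0
```

Run:
```python
from h import *
s=readout.get_state(); print(s['t'],s['eef_pos'],s['ee_rot'],s['force'],s['moment'])
p,r=cur(); t=np.radians(-21.2); l=(p-HG); 
lx=l@RX-(V[0]*np.cos(t)-V[1]*np.sin(t)); lz=l[2]-(V[0]*np.sin(t)+V[1]*np.cos(t)); print('lip s,n',-.932*lx+.362*lz,.362*lx+.932*lz,'y',l@RY)
```

```text
23.7 [0.56481969 0.12484334 0.16337918] [ 3.14134662  0.36899856 -0.1122303 ] [-4.18236368 -0.70361172  8.34218554] [0.10079072 0.6272564  0.15439006]
lip s,n 0.030800359702742287 0.0020655912288679284 y 0.0036175277097799316
```

Run:
```python
from h import *
from scipy.optimize import brentq
def th(x,z,cl): # pitch at which the pan's rear is cl above the chute
    f=lambda t:(.362*(x-.09*np.cos(t))+.932*(z-.09*np.sin(t)))-cl
    return np.degrees(brentq(f,-.6,.6))
off=np.array(ch(0,.0015))
T=[(*sc(*ch(.0262,.0015),-21.2),1)]
for c in np.linspace(.004,.032,10):
    x,z=np.array([-.0233,.0091])+c*np.array([.9135,.4067])+off
    a=min(th(x,z,.003),90); T.append((*sc(x,z,a),1)); print(round(c,4),round(a,1))
for zl in np.linspace(.028,.060,12):
    x=.388*zl-.005; a=min(th(x,zl,.004),12); T.append((*sc(x,zl,a),1)); print(round(zl,4),round(x,4),round(a,1))
YO_=None
import h; h.YO=.0036
plan(T)
```

```text
0.004 -20.3
0.0071 -18.9
0.0102 -17.5
0.0133 -16.1
0.0164 -14.7
0.0196 -13.3
0.0227 -11.9
0.0258 -10.4
0.0289 -9.0
0.032 -7.6
0.028 0.0059 -5.6
0.0309 0.007 -3.5
0.0338 0.0081 -1.4
0.0367 0.0093 0.7
0.0396 0.0104 2.8
0.0425 0.0115 5.0
0.0455 0.0126 7.3
0.0484 0.0138 9.6
0.0513 0.0149 11.9
0.0542 0.016 12
0.0571 0.0172 12
0.06 0.0183 12
--
{"dp":[0.0046, 0.0016, 0.0006],"rotation":[-0.01, -0.06, -0.07]},
{"dp":[0.0032, 0.0, -0.0012],"rotation":[0.0, 0.86, 0.0]},
{"dp":[0.0008, 0.0, 0.0006],"rotation":[0.0, 1.4, 0.0]},
{"dp":[0.0009, 0.0, 0.0007],"rotation":[0.0, 1.41, 0.0]},
{"dp":[0.0009, 0.0, 0.0008],"rotation":[0.0, 1.41, 0.0]},
{"dp":[0.001, 0.0, 0.0008],"rotation":[0.0, 1.41, 0.0]},
{"dp":[0.001, 0.0, 0.0009],"rotation":[0.0, 1.42, 0.0]},
{"dp":[0.0011, 0.0, 0.001],"rotation":[0.0, 1.42, 0.0]},
--
{"dp":[0.0011, 0.0, 0.001],"rotation":[0.0, 1.43, 0.0]},
{"dp":[0.0012, 0.0, 0.0011],"rotation":[0.0, 1.44, 0.0]},
{"dp":[0.0011, 0.0, 0.0012],"rotation":[0.0, 1.44, 0.0]},
{"dp":[-0.0031, 0.0, -0.0004],"rotation":[0.0, 1.95, 0.0]},
{"dp":[-0.0011, 0.0, 0.0011],"rotation":[0.0, 2.07, 0.0]},
{"dp":[-0.0011, 0.0, 0.0013],"rotation":[0.0, 2.1, 0.0]},
{"dp":[-0.0011, 0.0, 0.0013],"rotation":[0.0, 2.13, 0.0]},
{"dp":[-0.0009, 0.0, 0.0014],"rotation":[0.0, 2.15, 0.0]},
--
{"dp":[-0.0009, 0.0, 0.0016],"rotation":[0.0, 2.2, 0.0]},
{"dp":[-0.0008, 0.0, 0.0017],"rotation":[0.0, 2.24, 0.0]},
{"dp":[-0.0007, 0.0, 0.0018],"rotation":[0.0, 2.28, 0.0]},
{"dp":[-0.0007, 0.0, 0.0021],"rotation":[0.0, 2.34, 0.0]},
{"dp":[0.0016, 0.0, -0.0025],"rotation":[0.0, 0.1, 0.0]},
{"dp":[0.0017, 0.0, -0.0026],"rotation":[0.0, 0.0, 0.0]},
{"dp":[0.0017, 0.0, -0.0026],"rotation":[0.0, 0.0, 0.0]},
end [0.5725 0.1224 0.148 ] [-3.142 -0.209 -0.111]
```

Call:
carry_out([
  {"dp": [0.0046, 0, 0.0004], "rotation": [0, 0, 0]},
  {"dp": [0.0032, 0, -0.0012], "rotation": [0, 0.9, 0]},
  {"dp": [0.0009, 0, 0.0006], "rotation": [0, 1.4, 0]},
  {"dp": [0.0009, 0, 0.0007], "rotation": [0, 1.4, 0]},
  {"dp": [0.001, 0, 0.0007], "rotation": [0, 1.4, 0]},
  {"dp": [0.001, 0, 0.0008], "rotation": [0, 1.4, 0]},
])

```text
t: 24.45
eef_pos: [0.5747, 0.124, 0.1562]
ee_rot: [3.141, 0.254, -0.113]
force: [-0.6, 1.1, -3.1]
width: 0.016
gripper_force: 60.0
```

```bash
cat >> h.py <<'E'
def lip():
    s=readout.get_state(); p,r=cur(); zt=r.apply([0,0,1]); t=np.arctan2(zt@RX,-zt[2]); l=p-HG
    x=l@RX-(V[0]*np.cos(t)-V[1]*np.sin(t)); z=l[2]-(V[0]*np.sin(t)+V[1]*np.cos(t))
    print('t',s['t'],'lip',x.round(4),z.round(4),'y',(l@RY).round(4),'deg',np.degrees(t).round(1),'c',(((x+.0233)*.9135+(z-.0091)*.4067)).round(4),'h',((z-.0091)*.9135-(x+.0233)*.4067).round(4),'F',np.round(s['force'],1),'M',np.round(s['moment'],2),'q',s['q'].round(2))
E
python3 -c "
from h import *
lip()"
```

```text
t 24.45 lip -0.0076 0.0164 y 0.0038 deg -14.6 c 0.0173 h 0.0003 F [-0.6  1.1 -3.1] M [-0.03 -0.74  0.02] q [ 0.46  0.43 -0.07 -0.14 -1.29  1.06]
```

Call:
carry_out([
  {"dp": [0.001, 0, 0.0009], "rotation": [0, 1.4, 0]},
  {"dp": [0.0011, 0, 0.001], "rotation": [0, 1.4, 0]},
  {"dp": [0.0011, 0, 0.001], "rotation": [0, 1.4, 0]},
  {"dp": [0.0012, 0, 0.0011], "rotation": [0, 1.4, 0]},
  {"dp": [0.0011, 0, 0.0012], "rotation": [0, 1.4, 0]},
])

```text
t: 25.08
eef_pos: [0.5793, 0.1234, 0.1503]
ee_rot: [3.141, 0.132, -0.113]
force: [0.7, 0.4, -2.8]
width: 0.0156
gripper_force: 60.0
```

```bash
python3 -c "
from h import *
lip()
p,d=vision.grab_frame('side'); cv2.imwrite('pics/s7.png',cv2.resize(p[130:200,280:370,::-1],(770,600),interpolation=cv2.INTER_CUBIC))"
```

```text
t 25.075 lip 0.0067 0.0228 y 0.0038 deg -7.5 c 0.033 h 0.0003 F [ 0.7  0.4 -2.8] M [-0.05 -0.26 -0.04] q [ 0.49  0.38 -0.18 -0.08 -1.13  1.01]
```

View pics/s7.png

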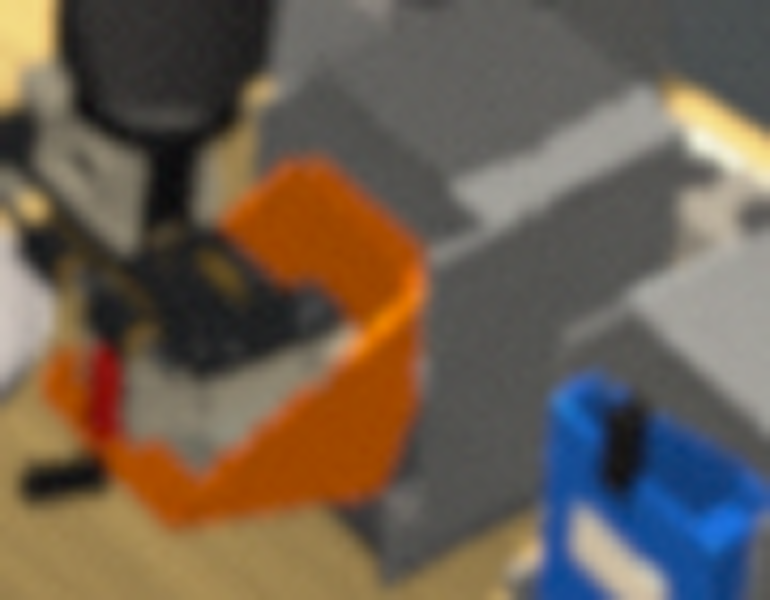

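The scoop is deep in the bin with its lip at the rear wall. The gripper hides the balls. Next I lift along the wall while levelling.

Run:
```python
from h import *
import h
from scipy.optimize import brentq
def th(x,z,cl):
    f=lambda t:(.362*(x-.09*np.cos(t))+.932*(z-.09*np.sin(t)))-cl
    return np.degrees(brentq(f,-.6,.6))
h.YO=.0036
T=[]
for zl in np.linspace(.0255,.058,15):
    x=.388*zl-.003; a=min(th(x,zl,.004),13); T.append((*sc(x,zl,a),1))
plan(T)
```

```text
--
{"dp":[-0.0005, 0.0001, -0.0014],"rotation":[0.0, 0.6, -0.09]},
{"dp":[-0.001, 0.0, 0.0008],"rotation":[0.0, 1.64, 0.0]},
{"dp":[-0.0009, 0.0, 0.001],"rotation":[0.0, 1.65, 0.0]},
{"dp":[-0.0009, 0.0, 0.0009],"rotation":[0.0, 1.68, 0.0]},
{"dp":[-0.0008, 0.0, 0.0011],"rotation":[0.0, 1.68, 0.0]},
{"dp":[-0.0008, 0.0, 0.0011],"rotation":[0.0, 1.71, 0.0]},
{"dp":[-0.0008, 0.0, 0.0011],"rotation":[0.0, 1.73, 0.0]},
{"dp":[-0.0006, 0.0, 0.0013],"rotation":[0.0, 1.75, 0.0]},
--
{"dp":[-0.0007, 0.0, 0.0013],"rotation":[0.0, 1.78, 0.0]},
{"dp":[-0.0006, 0.0, 0.0015],"rotation":[0.0, 1.81, 0.0]},
{"dp":[-0.0006, 0.0, 0.0015],"rotation":[0.0, 1.85, 0.0]},
{"dp":[-0.0005, 0.0, 0.0016],"rotation":[0.0, 1.88, 0.0]},
{"dp":[0.0006, 0.0, -0.0006],"rotation":[0.0, 0.74, 0.0]},
{"dp":[0.0014, 0.0, -0.002],"rotation":[0.0, 0.0, 0.0]},
{"dp":[0.0014, 0.0, -0.0021],"rotation":[0.0, 0.0, 0.0]},
end [0.5734 0.1239 0.1439] [-3.142 -0.227 -0.111]
```

Call:
carry_out([
  {"dp": [-0.0005, 0, -0.0014], "rotation": [0, 0.6, 0]},
  {"dp": [-0.001, 0, 0.0008], "rotation": [0, 1.6, 0]},
  {"dp": [-0.0009, 0, 0.001], "rotation": [0, 1.7, 0]},
  {"dp": [-0.0009, 0, 0.0009], "rotation": [0, 1.7, 0]},
  {"dp": [-0.0008, 0, 0.0011], "rotation": [0, 1.7, 0]},
  {"dp": [-0.0008, 0, 0.0011], "rotation": [0, 1.7, 0]},
  {"dp": [-0.0008, 0, 0.0011], "rotation": [0, 1.7, 0]},
  {"dp": [-0.0006, 0, 0.0013], "rotation": [0, 1.7, 0]},
])

```text
t: 26.12
eef_pos: [0.573, 0.1241, 0.1449]
ee_rot: [3.142, -0.084, -0.113]
force: [0.0, 0.2, -4.1]
width: 0.0158
gripper_force: 60.0
```

Call:
carry_out([
  {"dp": [-0.0007, 0, 0.0013], "rotation": [0, 1.8, 0]},
  {"dp": [-0.0006, 0, 0.0015], "rotation": [0, 1.8, 0]},
  {"dp": [-0.0006, 0, 0.0015], "rotation": [0, 1.8, 0]},
  {"dp": [-0.0005, 0, 0.0014], "rotation": [0, 1.8, 0]},
  {"dp": [0.0006, 0, -0.0008], "rotation": [0, 0.7, 0]},
  {"dp": [0.0014, 0, -0.0021], "rotation": [0, 0, 0]},
])

```text
t: 26.88
eef_pos: [0.5724, 0.124, 0.1423]
ee_rot: [3.141, -0.221, -0.112]
force: [0.5, 0.4, -4.1]
width: 0.0158
gripper_force: 60.0
```

```bash
python3 -c "
from h import *
lip()"
```

```text
t 26.875 lip 0.0183 0.0557 y 0.0037 deg 12.7 c 0.0569 h 0.0257 F [ 0.5  0.4 -4.1] M [ 0.06  1.19 -0.01] q [ 0.63  0.2  -0.6   0.26 -0.62  0.63]
```

Call:
carry_out([
  {"dp": [0.001, 0, -0.006], "rotation": [0, 0, 0]},
  {"dp": [0.002, 0, -0.012], "rotation": [0, 0, 0]},
  {"dp": [0.002, 0, -0.015], "rotation": [0, 0, 0]},
  {"dp": [0.002, 0, -0.015], "rotation": [0, 0, 0]},
  {"dp": [0.002, 0, -0.015], "rotation": [0, 0, 0]},
  {"dp": [0.002, 0, -0.015], "rotation": [0, 0, 0]},
  {"dp": [0.001, 0, -0.015], "rotation": [0, 0, 0]},
  {"dp": [0, 0, -0.015], "rotation": [0, 0, 0]},
])

```text
t: 27.88
eef_pos: [0.5605, 0.1255, 0.251]
ee_rot: [3.141, -0.221, -0.113]
force: [-0.1, -0.1, -3.9]
width: 0.0155
gripper_force: 60.0
```

Call:
carry_out([
  {"dp": [0, 0, -0.015], "rotation": [0, 0, 0]},
  {"dp": [0, 0, -0.015], "rotation": [0, 0, 0]},
  {"dp": [0, 0, -0.012], "rotation": [0, 0, 0]},
  {"dp": [0, 0, -0.006], "rotation": [0, 0, 0]},
  {"dp": [0, 0, 0], "rotation": [0, 0, 0]},
  {"dp": [0, 0, 0], "rotation": [0, 0, 0]},
])

```text
t: 28.62
eef_pos: [0.5501, 0.1266, 0.2963]
ee_rot: [3.141, -0.22, -0.113]
force: [-0.2, 0.0, -3.1]
width: 0.0156
gripper_force: 60.0
```

```bash
python3 -c "
from h import *
lip(); print(cur()[0])
p,d=vision.grab_frame('side'); a=cv2.resize(p[90:190,260:370,::-1],(440,400),interpolation=cv2.INTER_CUBIC)
p,d=vision.grab_frame('top'); b=cv2.resize(p[110:210,210:300,::-1],(360,400),interpolation=cv2.INTER_CUBIC)
cv2.imwrite('pics/c8.png',np.hstack([a,b]))"
```

```text
t 28.625 lip -0.0042 0.2096 y 0.0037 deg 12.6 c 0.099 h 0.1754 F [-0.2  0.  -3.1] M [ 0.13  1.24 -0.01] q [ 0.67  0.03 -0.4   0.19 -1.    0.7 ]
[0.55011284 0.12658275 0.29632806]
```

View pics/c8.png

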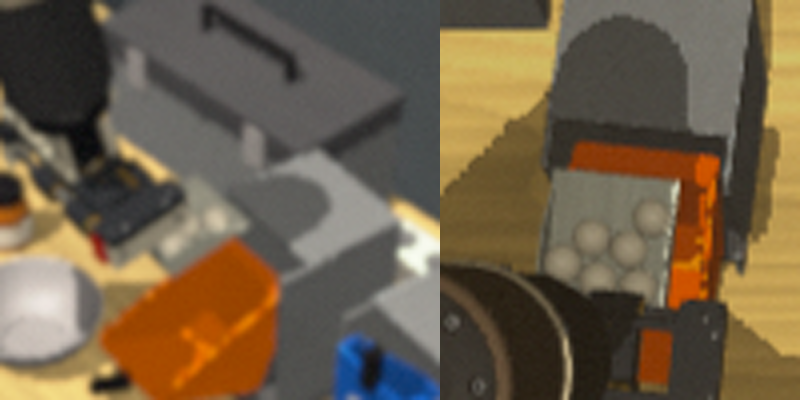

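The side and top crops show all six balls in the pan: right crop (565–650,215–280). Next is the carry to the bowl.

```bash
cat >> h.py <<'E'
BC=np.array([.575,.310]); YB=.4
def bw(back,z,deg):
    t=np.radians(deg); D=np.array([np.cos(YB),np.sin(YB)]); a=-back+V[0]*np.cos(t)-V[1]*np.sin(t)
    return np.r_[BC+a*D, z+V[0]*np.sin(t)+V[1]*np.cos(t)],rot(YB,t)
E
python3 - <<'E'
from h import *
P,Q=bw(.035,.10,9)
p,r=cur(); print(P)
M=np.array([(p[0]+P[0])/2,(p[1]+P[1])/2,.27])
a=plan([(P*[1,1,0]+[0,0,.25],rot(YB,np.radians(12)),16)])
C=cloud('top',np.load('/tmp/t4.npz')['d']); print(C[266,147],C[258,145],C[177,152])
E
```

```text
[0.43069768 0.24898996 0.13945239]
--
{"dp":[-0.0087, -0.0068, 0.001],"rotation":[0.39, -0.04, -1.79]},
{"dp":[-0.0085, -0.007, 0.0011],"rotation":[0.4, -0.03, -1.8]},
{"dp":[-0.0083, -0.0073, 0.0011],"rotation":[0.39, -0.04, -1.79]},
{"dp":[-0.008, -0.0075, 0.0012],"rotation":[0.4, -0.03, -1.79]},
{"dp":[-0.0078, -0.0078, 0.0012],"rotation":[0.39, -0.04, -1.8]},
{"dp":[-0.0075, -0.008, 0.0013],"rotation":[0.4, -0.04, -1.79]},
{"dp":[-0.0073, -0.0082, 0.0013],"rotation":[0.39, -0.03, -1.79]},
{"dp":[-0.0071, -0.0084, 0.0014],"rotation":[0.4, -0.04, -1.79]},
--
{"dp":[-0.0067, -0.0087, 0.0015],"rotation":[0.39, -0.04, -1.8]},
{"dp":[-0.0065, -0.0088, 0.0016],"rotation":[0.39, -0.03, -1.79]},
{"dp":[-0.0062, -0.0091, 0.0016],"rotation":[0.4, -0.04, -1.79]},
{"dp":[-0.006, -0.0092, 0.0016],"rotation":[0.39, -0.03, -1.8]},
{"dp":[-0.0056, -0.0094, 0.0018],"rotation":[0.4, -0.04, -1.79]},
{"dp":[-0.0053, -0.0095, 0.0018],"rotation":[0.39, -0.04, -1.79]},
{"dp":[-0.005, -0.0097, 0.0019],"rotation":[0.4, -0.03, -1.8]},
{"dp":[-0.0048, -0.0098, 0.0019],"rotation":[0.39, -0.04, -1.79]},
end [0.4307 0.249  0.25  ] [ 3.142 -0.209  0.4  ]
[0.37792472 0.44322128 0.10596423] [0.40129068 0.45078671 0.10536407] [0.65205174 0.45460617 0.08085144]
```

Call:
carry_out([
  {"dp": [-0.0087, -0.0068, 0.001], "rotation": [0.4, 0, -1.8]},
  {"dp": [-0.0085, -0.007, 0.001], "rotation": [0.4, 0, -1.8]},
  {"dp": [-0.0083, -0.0073, 0.001], "rotation": [0.4, 0, -1.8]},
  {"dp": [-0.008, -0.0075, 0.0012], "rotation": [0.4, 0, -1.8]},
  {"dp": [-0.0078, -0.0078, 0.0012], "rotation": [0.4, 0, -1.8]},
  {"dp": [-0.0075, -0.008, 0.0013], "rotation": [0.4, 0, -1.8]},
  {"dp": [-0.0073, -0.0082, 0.0013], "rotation": [0.4, 0, -1.8]},
  {"dp": [-0.0071, -0.0084, 0.0014], "rotation": [0.4, 0, -1.8]},
])

```text
t: 29.72
eef_pos: [0.4901, 0.1884, 0.2737]
ee_rot: [3.141, -0.221, 0.147]
force: [0.7, -0.9, -3.6]
width: 0.016
gripper_force: 60.0
```

Call:
carry_out([
  {"dp": [-0.0067, -0.0087, 0.0015], "rotation": [0.4, 0, -1.8]},
  {"dp": [-0.0065, -0.0088, 0.0016], "rotation": [0.4, 0, -1.8]},
  {"dp": [-0.0062, -0.0091, 0.0016], "rotation": [0.4, 0, -1.8]},
  {"dp": [-0.006, -0.0092, 0.0016], "rotation": [0.4, 0, -1.8]},
  {"dp": [-0.0056, -0.0094, 0.0018], "rotation": [0.4, 0, -1.8]},
  {"dp": [-0.0053, -0.0095, 0.0018], "rotation": [0.4, 0, -1.8]},
  {"dp": [-0.005, -0.0097, 0.002], "rotation": [0.4, 0, -1.8]},
  {"dp": [-0.0048, -0.0098, 0.002], "rotation": [0.4, 0, -1.8]},
])

```text
t: 30.72
eef_pos: [0.4305, 0.2496, 0.25]
ee_rot: [3.14, -0.221, 0.405]
force: [-0.6, -0.8, -4.0]
width: 0.0159
gripper_force: 60.0
```

Run:
```python
from h import *
s=readout.get_state(); print(s['t'],s['q'].round(2),s['eef_pos'],s['ee_rot'],s['force'])
T=[(*bw(.035,.10,9),10),(*bw(.035,.085,6),2)]
for k,dg in enumerate(np.arange(3,-43,-3)): T.append((*bw(.035,max(.085-.001*k,.072),dg),1))
plan(T)
```

```text
30.725 [ 1.01 -0.07 -0.59  0.17 -0.87  0.87] [0.43048824 0.24959897 0.24998893] [ 3.14025977 -0.22055401  0.4047993 ] [-0.60914847 -0.76650353 -3.98803992]
--
{"dp":[-0.0024, 0.0, 0.0108],"rotation":[0.0, -0.36, 0.03]},
{"dp":[-0.0024, 0.0001, 0.0108],"rotation":[0.0, -0.37, 0.02]},
{"dp":[-0.0023, 0.0001, 0.0108],"rotation":[0.01, -0.36, 0.03]},
{"dp":[-0.0022, 0.0, 0.0108],"rotation":[0.0, -0.36, 0.03]},
{"dp":[-0.0021, 0.0001, 0.0109],"rotation":[0.0, -0.37, 0.02]},
{"dp":[-0.0021, 0.0, 0.0108],"rotation":[0.0, -0.36, 0.03]},
{"dp":[-0.002, 0.0001, 0.0109],"rotation":[0.01, -0.37, 0.03]},
{"dp":[-0.002, 0.0, 0.0109],"rotation":[0.0, -0.36, 0.02]},
--
{"dp":[-0.0018, 0.0001, 0.0109],"rotation":[0.0, -0.36, 0.03]},
{"dp":[-0.0018, 0.0001, 0.0109],"rotation":[0.0, -0.37, 0.03]},
{"dp":[0.0004, 0.0, 0.0045],"rotation":[0.0, -1.5, 0.0]},
{"dp":[0.0005, 0.0, 0.0044],"rotation":[0.0, -1.5, 0.0]},
{"dp":[0.0032, 0.0, -0.0059],"rotation":[0.0, -3.0, 0.0]},
{"dp":[0.0032, 0.0, -0.0049],"rotation":[0.0, -3.0, 0.0]},
{"dp":[0.0031, 0.0, -0.0049],"rotation":[0.0, -3.0, 0.0]},
{"dp":[0.0033, 0.0, -0.0049],"rotation":[0.0, -3.0, 0.0]},
--
{"dp":[0.0033, 0.0, -0.0048],"rotation":[0.0, -3.0, 0.0]},
{"dp":[0.0033, 0.0, -0.0049],"rotation":[0.0, -3.0, 0.0]},
{"dp":[0.0034, 0.0, -0.005],"rotation":[0.0, -3.0, 0.0]},
{"dp":[0.0035, 0.0, -0.0049],"rotation":[0.0, -3.0, 0.0]},
{"dp":[0.0035, 0.0, -0.0049],"rotation":[0.0, -3.0, 0.0]},
{"dp":[0.0035, 0.0, -0.005],"rotation":[0.0, -3.0, 0.0]},
{"dp":[0.0036, 0.0, -0.0049],"rotation":[0.0, -3.0, 0.0]},
{"dp":[0.0037, 0.0, -0.005],"rotation":[0.0, -3.0, 0.0]},
--
{"dp":[0.0037, 0.0, -0.0051],"rotation":[0.0, -3.0, 0.0]},
{"dp":[0.0037, 0.0, -0.005],"rotation":[0.0, -3.0, 0.0]},
{"dp":[0.0032, 0.0, -0.0059],"rotation":[0.0, -3.0, -0.01]},
{"dp":[0.0032, 0.0, -0.0059],"rotation":[0.0, -3.0, 0.0]},
end [0.5005 0.2785 0.1914] [-3.142  0.733  0.4  ]
```

Call:
carry_out([
  {"dp": [-0.0012, 0, 0.006], "rotation": [0, -0.4, 0]},
  {"dp": [-0.0024, 0, 0.0108], "rotation": [0, -0.4, 0]},
  {"dp": [-0.0023, 0, 0.0108], "rotation": [0, -0.4, 0]},
  {"dp": [-0.0022, 0, 0.0108], "rotation": [0, -0.4, 0]},
  {"dp": [-0.0021, 0, 0.0108], "rotation": [0, -0.4, 0]},
  {"dp": [-0.0021, 0, 0.0108], "rotation": [0, -0.4, 0]},
  {"dp": [-0.002, 0, 0.0108], "rotation": [0, -0.4, 0]},
  {"dp": [-0.002, 0, 0.0108], "rotation": [0, -0.4, 0]},
])

```text
t: 31.72
eef_pos: [0.4308, 0.2489, 0.1662]
ee_rot: [3.14, -0.164, 0.403]
force: [0.6, -0.2, -3.7]
width: 0.0156
gripper_force: 60.0
```

Call:
carry_out([
  {"dp": [-0.0018, 0, 0.0108], "rotation": [0, -0.4, 0]},
  {"dp": [-0.0018, 0, 0.0108], "rotation": [0, -0.4, 0]},
  {"dp": [-0.001, 0, 0.005], "rotation": [0, 0, 0]},
  {"dp": [0.0004, 0, 0.0045], "rotation": [0, -1.5, 0]},
  {"dp": [0.0005, 0, 0.0044], "rotation": [0, -1.5, 0]},
])

```text
t: 32.35
eef_pos: [0.4327, 0.25, 0.1314]
ee_rot: [3.141, -0.097, 0.403]
force: [0.5, 0.5, -3.1]
width: 0.0158
gripper_force: 60.0
```

Run:
```python
from h import *
s=readout.get_state(); print(s['t'],s['q'].round(2),s['eef_pos'],s['ee_rot'],s['force'],bw(.035,.085,6)[0])
```

```text
32.35 [ 0.96  0.14 -0.63  0.08 -0.72  0.96] [0.43274778 0.24998934 0.13139456] [ 3.14078139 -0.09729004  0.40283941] [ 0.54277125  0.53779727 -3.14821096] [0.43275305 0.24985895 0.13076603]
```

Position is spot on, so I tip now.

Call:
carry_out([
  {"dp": [0.0032, 0, -0.005], "rotation": [0, -3, 0]},
  {"dp": [0.0032, 0, -0.0049], "rotation": [0, -3, 0]},
  {"dp": [0.0032, 0, -0.0049], "rotation": [0, -3, 0]},
  {"dp": [0.0033, 0, -0.0049], "rotation": [0, -3, 0]},
  {"dp": [0.0033, 0, -0.0049], "rotation": [0, -3, 0]},
  {"dp": [0.0033, 0, -0.0049], "rotation": [0, -3, 0]},
  {"dp": [0.0034, 0, -0.005], "rotation": [0, -3, 0]},
  {"dp": [0.0035, 0, -0.0049], "rotation": [0, -3, 0]},
])

```text
t: 33.35
eef_pos: [0.4605, 0.2619, 0.1683]
ee_rot: [-3.141, 0.322, 0.403]
force: [0.1, 0.6, -2.8]
width: 0.0156
gripper_force: 60.0
```

Call:
carry_out([
  {"dp": [0.0035, 0, -0.0049], "rotation": [0, -3, 0]},
  {"dp": [0.0035, 0, -0.005], "rotation": [0, -3, 0]},
  {"dp": [0.0036, 0, -0.0049], "rotation": [0, -3, 0]},
  {"dp": [0.0037, 0, -0.005], "rotation": [0, -3, 0]},
  {"dp": [0.0037, 0, -0.005], "rotation": [0, -3, 0]},
  {"dp": [0.0037, 0, -0.005], "rotation": [0, -3, 0]},
  {"dp": [0.0032, 0, -0.0059], "rotation": [0, -3, 0]},
  {"dp": [0.0032, 0, -0.0059], "rotation": [0, -3, 0]},
])

```text
t: 34.35
eef_pos: [0.5018, 0.2793, 0.1904]
ee_rot: [-3.141, 0.74, 0.403]
force: [-0.3, 0.1, -2.4]
width: 0.0155
gripper_force: 60.0
```

Call:
carry_out([
  {"dp": [0, 0, 0], "rotation": [0, 0, 0]},
  {"dp": [0, 0, 0], "rotation": [0, 0, 0]},
  {"dp": [0, 0, 0], "rotation": [0, 0, 0]},
  {"dp": [0, 0, 0], "rotation": [0, 0, 0]},
])

```text
t: 34.85
eef_pos: [0.5005, 0.2787, 0.1911]
ee_rot: [3.14, 0.738, 0.402]
force: [0.1, 0.0, -2.2]
width: 0.0155
gripper_force: 60.0
```

Run:
```python
from h import *
s=readout.get_state(); print(s['t'],s['q'].round(2),s['eef_pos'],s['ee_rot'],s['force'])
p,r=cur(); D=np.array([np.cos(YB),np.sin(YB),0])
U=p+[0,0,.08]
plan([(U,r,4),(U-D*.03+[0,0,.04],rot(YB),7),((.45,-.27,.20),rot(-.112),16)])
```

```text
34.85 [ 0.71  0.67  0.28 -0.22 -1.88  1.27] [0.50049159 0.27867562 0.19113074] [3.14041815 0.73817804 0.40181412] [ 0.09853708  0.00527677 -2.17209004]
--
{"dp":[-0.0135, 0.0, -0.0148],"rotation":[0.0, 0.0, 0.0]},
{"dp":[-0.0134, 0.0, -0.0148],"rotation":[0.0, 0.0, 0.0]},
{"dp":[-0.0135, 0.0001, -0.0148],"rotation":[0.0, 0.0, 0.0]},
{"dp":[-0.0134, 0.0, -0.0148],"rotation":[0.0, 0.0, 0.0]},
{"dp":[-0.007, 0.0, -0.0013],"rotation":[0.01, 6.04, 0.02]},
{"dp":[-0.0069, 0.0, -0.0021],"rotation":[0.02, 6.04, 0.02]},
{"dp":[-0.0065, 0.0, -0.0028],"rotation":[0.01, 6.05, 0.01]},
{"dp":[-0.0063, 0.0, -0.0034],"rotation":[0.02, 6.04, 0.02]},
--
{"dp":[-0.0058, 0.0, -0.0041],"rotation":[0.01, 6.04, 0.02]},
{"dp":[-0.0054, 0.0, -0.0047],"rotation":[0.02, 6.04, 0.02]},
{"dp":[-0.0049, 0.0, -0.0053],"rotation":[0.01, 6.04, 0.01]},
{"dp":[-0.0144, 0.0304, 0.0069],"rotation":[0.0, 0.0, 1.83]},
{"dp":[-0.0134, 0.0307, 0.007],"rotation":[0.0, 0.0, 1.84]},
{"dp":[-0.0124, 0.0313, 0.0069],"rotation":[0.0, 0.0, 1.83]},
{"dp":[-0.0114, 0.0315, 0.007],"rotation":[0.0, 0.0, 1.84]},
{"dp":[-0.0104, 0.032, 0.0069],"rotation":[0.0, 0.0, 1.83]},
--
{"dp":[-0.0094, 0.0322, 0.007],"rotation":[0.0, 0.0, 1.83]},
{"dp":[-0.0083, 0.0326, 0.0069],"rotation":[0.0, 0.0, 1.84]},
{"dp":[-0.0073, 0.0328, 0.007],"rotation":[0.0, 0.0, 1.83]},
{"dp":[-0.0062, 0.033, 0.0069],"rotation":[0.0, 0.0, 1.83]},
{"dp":[-0.0052, 0.0332, 0.007],"rotation":[0.0, 0.0, 1.84]},
{"dp":[-0.0041, 0.0333, 0.0069],"rotation":[0.0, 0.0, 1.83]},
{"dp":[-0.0031, 0.0335, 0.007],"rotation":[0.0, 0.0, 1.84]},
{"dp":[-0.0019, 0.0335, 0.0069],"rotation":[0.0, 0.0, 1.83]},
--
{"dp":[-0.0009, 0.0336, 0.007],"rotation":[0.0, 0.0, 1.83]},
{"dp":[0.0002, 0.0336, 0.0069],"rotation":[0.0, 0.0, 1.84]},
{"dp":[0.0012, 0.0335, 0.007],"rotation":[0.0, 0.0, 1.83]},
end [ 0.45 -0.27  0.2 ] [ 3.142  0.    -0.112]
```

Call:
carry_out([
  {"dp": [-0.0135, 0, -0.0148], "rotation": [0, 0, 0]},
  {"dp": [-0.0135, 0, -0.0148], "rotation": [0, 0, 0]},
  {"dp": [-0.0135, 0, -0.0148], "rotation": [0, 0, 0]},
  {"dp": [-0.0135, 0, -0.0148], "rotation": [0, 0, 0]},
  {"dp": [-0.007, 0, -0.0013], "rotation": [0, 6, 0]},
  {"dp": [-0.007, 0, -0.002], "rotation": [0, 6, 0]},
  {"dp": [-0.0065, 0, -0.0028], "rotation": [0, 6, 0]},
  {"dp": [-0.0063, 0, -0.0034], "rotation": [0, 6, 0]},
])

```text
t: 35.85
eef_pos: [0.4846, 0.2719, 0.295]
ee_rot: [3.141, 0.316, 0.402]
force: [-0.7, -1.0, -2.6]
width: 0.0155
gripper_force: 60.0
```

Call:
carry_out([
  {"dp": [-0.0058, 0, -0.004], "rotation": [0, 6, 0]},
  {"dp": [-0.0054, 0, -0.0047], "rotation": [0, 6, 0]},
  {"dp": [-0.005, 0, -0.0053], "rotation": [0, 6.3, 0]},
  {"dp": [-0.0144, 0.03, 0.004], "rotation": [0, 0, 1.8]},
  {"dp": [-0.0134, 0.0307, 0.004], "rotation": [0, 0, 1.8]},
  {"dp": [-0.0124, 0.0313, 0.004], "rotation": [0, 0, 1.8]},
  {"dp": [-0.0114, 0.0315, 0.004], "rotation": [0, 0, 1.8]},
  {"dp": [-0.0104, 0.032, 0.004], "rotation": [0, 0, 1.8]},
])

```text
t: 36.85
eef_pos: [0.4654, 0.0982, 0.2919]
ee_rot: [3.14, 0.001, 0.244]
force: [-0.0, -0.9, -2.2]
width: 0.0154
gripper_force: 60.0
```

Call:
carry_out([
  {"dp": [-0.0094, 0.0322, 0.007], "rotation": [0, 0, 1.8]},
  {"dp": [-0.0083, 0.0326, 0.007], "rotation": [0, 0, 1.8]},
  {"dp": [-0.0073, 0.0328, 0.007], "rotation": [0, 0, 1.8]},
  {"dp": [-0.0062, 0.033, 0.007], "rotation": [0, 0, 1.8]},
  {"dp": [-0.0052, 0.0332, 0.007], "rotation": [0, 0, 1.8]},
  {"dp": [-0.0041, 0.0333, 0.007], "rotation": [0, 0, 1.8]},
  {"dp": [-0.0031, 0.0335, 0.007], "rotation": [0, 0, 1.8]},
  {"dp": [-0.0019, 0.0335, 0.007], "rotation": [0, 0, 1.8]},
])

```text
t: 37.85
eef_pos: [0.456, -0.1702, 0.2362]
ee_rot: [3.14, 0.0, -0.008]
force: [1.4, 0.0, -1.9]
width: 0.0155
gripper_force: 60.0
```

Call:
carry_out([
  {"dp": [-0.0009, 0.0336, 0.007], "rotation": [0, 0, 1.8]},
  {"dp": [0, 0.0336, 0.007], "rotation": [0, 0, 1.8]},
  {"dp": [0.0012, 0.03, 0.007], "rotation": [0, 0, 1.8]},
  {"dp": [0, 0, 0], "rotation": [0, 0, 0]},
])

```text
t: 38.35
eef_pos: [0.4524, -0.2678, 0.2146]
ee_rot: [3.14, 0.002, -0.104]
force: [-0.1, 0.1, -2.7]
width: 0.0156
gripper_force: 60.0
```

Run:
```python
from h import *
s=readout.get_state(); print(s['t'],s['q'].round(2),s['eef_pos'],s['ee_rot'],s['force'])
S=np.array([.458,-.279,.0605])
plan([(S+[0,0,.02],rot(-.112),6),(S,rot(-.112),4)])
p,d=vision.grab_frame('top'); cv2.imwrite('pics/t9.png',cv2.resize(p[100:260,130:330,::-1],(750,600),interpolation=cv2.INTER_CUBIC))
```

```text
38.35 [-0.16  0.14 -0.37  0.   -1.06  1.63] [ 0.45242751 -0.26777481  0.21459161] [ 3.14006410e+00  2.06774131e-03 -1.03527135e-01] [-0.09708908  0.09814357 -2.67321963]
--
{"dp":[0.0012, 0.0017, 0.0223],"rotation":[0.01, 0.02, 0.08]},
{"dp":[0.0011, 0.0018, 0.0224],"rotation":[0.02, 0.02, 0.08]},
{"dp":[0.0012, 0.0017, 0.0223],"rotation":[0.01, 0.02, 0.08]},
{"dp":[0.0011, 0.0017, 0.0224],"rotation":[0.02, 0.02, 0.08]},
{"dp":[0.0012, 0.0018, 0.0223],"rotation":[0.01, 0.02, 0.08]},
{"dp":[0.0011, 0.0017, 0.0224],"rotation":[0.02, 0.02, 0.09]},
{"dp":[0.0, 0.0, 0.005],"rotation":[0.0, 0.0, 0.0]},
{"dp":[0.0, 0.0, 0.005],"rotation":[0.0, 0.0, 0.0]},
--
{"dp":[0.0, 0.0, 0.005],"rotation":[0.0, 0.0, 0.0]},
{"dp":[0.0, 0.0, 0.005],"rotation":[0.0, 0.0, 0.0]},
end [ 0.458  -0.279   0.0605] [-3.142 -0.    -0.112]
```

View pics/t9.png

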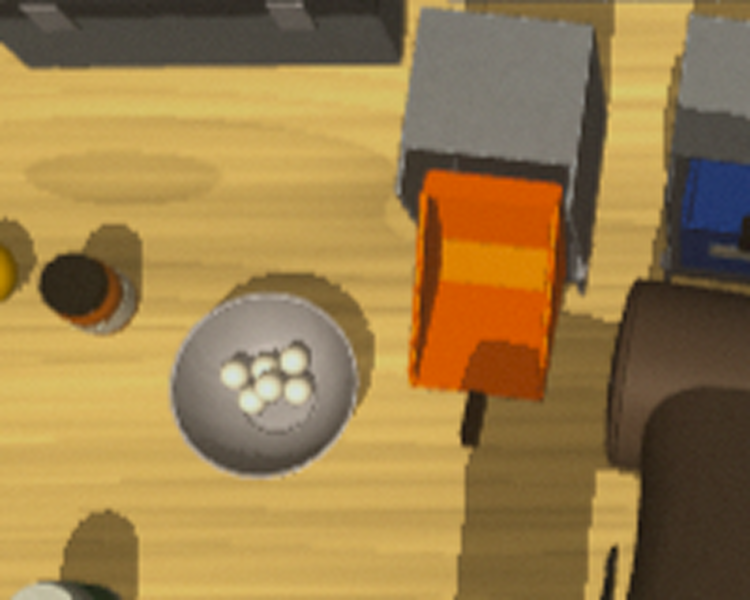

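All six balls lie in the bowl, around crop (265,375), and the bin is empty and fully out. I lay the scoop down in its old place.

Call:
carry_out([
  {"dp": [0.001, 0.0017, 0.0223], "rotation": [0, 0, 0.1]},
  {"dp": [0.001, 0.0017, 0.0223], "rotation": [0, 0, 0.1]},
  {"dp": [0.001, 0.0017, 0.0223], "rotation": [0, 0, 0.1]},
  {"dp": [0.001, 0.0017, 0.0223], "rotation": [0, 0, 0.1]},
  {"dp": [0.001, 0.0017, 0.0223], "rotation": [0, 0, 0]},
  {"dp": [0.001, 0.0017, 0.02], "rotation": [0, 0, 0]},
  {"dp": [0, 0, 0.006], "rotation": [0, 0, 0]},
  {"dp": [0, 0, 0.006], "rotation": [0, 0, 0]},
])

```text
t: 39.4
eef_pos: [0.4588, -0.2771, 0.0718]
ee_rot: [3.14, -0.001, -0.107]
force: [0.3, 0.4, -2.1]
width: 0.0156
gripper_force: 60.0
```

Call:
carry_out([
  {"dp": [0, 0, 0.005], "rotation": [0, 0, 0]},
  {"dp": [0, 0, 0.003], "rotation": [0, 0, 0]},
  {"dp": [0, 0, 0], "rotation": [0, 0, 0]},
])

```text
t: 39.78
eef_pos: [0.4581, -0.2774, 0.0632]
ee_rot: [3.14, 0.0, -0.107]
force: [-0.0, -0.2, -2.1]
width: 0.0158
gripper_force: 60.0
```

Run:
```python
from h import *
s=readout.get_state(); print(s['t'],s['eef_pos'],s['ee_rot'],s['force'],s['moment'])
```

```text
39.775 [ 0.45808719 -0.27739523  0.0631529 ] [ 3.13988592e+00  4.40651125e-04 -1.07322382e-01] [-0.01006912 -0.16945501 -2.12843372] [0.00157799 0.0796374  0.00028097]
```

Call:
carry_out([
  {"dp": [0, 0, 0.002], "rotation": [0, 0, 0]},
  {"dp": [0, 0, 0.002], "rotation": [0, 0, 0]},
  {"dp": [0, 0, 0.001], "rotation": [0, 0, 0]},
  {"dp": [0, 0, 0.0003], "rotation": [0, 0, 0]},
  {"dp": [0, 0, 0], "rotation": [0, 0, 0]},
])

```text
t: 40.4
eef_pos: [0.4581, -0.2776, 0.0584]
ee_rot: [3.14, 0.0, -0.107]
force: [-3.7, 1.6, 4.3]
width: 0.0155
gripper_force: 60.0
```

Call:
carry_out([
  {"dp": [0, 0, 0], "rotation": [0, 0, 0]},
  {"dp": [0, 0, 0], "rotation": [0, 0, 0]},
  {"dp": [0, 0, 0], "rotation": [0, 0, 0]},
  {"dp": [0, 0, 0], "rotation": [0, 0, 0]},
  {"dp": [0, 0, 0], "rotation": [0, 0, 0]},
], grip=0.05, force=20)

```text
t: 41.02
eef_pos: [0.4582, -0.2774, 0.0578]
ee_rot: [3.14, 0.0, -0.107]
force: [0.6, -0.2, 0.4]
width: 0.0496
gripper_force: 0.0
```

Call:
carry_out([
  {"dp": [0, 0, -0.015], "rotation": [0, 0, 0]},
  {"dp": [0, 0, -0.025], "rotation": [0, 0, 0]},
  {"dp": [0, 0, -0.03], "rotation": [0, 0, 0]},
  {"dp": [0, 0, -0.03], "rotation": [0, 0, 0]},
  {"dp": [-0.03, 0, -0.03], "rotation": [0, 0, 0]},
  {"dp": [-0.03, 0, -0.03], "rotation": [0, 0, 0]},
  {"dp": [0, 0, 0], "rotation": [0, 0, 0]},
  {"dp": [0, 0, 0], "rotation": [0, 0, 0]},
])

```text
t: 42.02
eef_pos: [0.3987, -0.2707, 0.2185]
ee_rot: [3.14, -0.001, -0.107]
force: [-0.2, 0.4, -0.4]
width: 0.0498
gripper_force: 0.0
```

Run:
```python
from h import *
s=readout.get_state(); print(s['t'],s['eef_pos'],s['force'],s['width'])
p,d=vision.grab_frame('side'); C=cloud('side',d)
for r in vision.trace('scoop','side')[:2]:
    m=r['pixels']&(d>0); P=C[m]; print(round(r['score'],2),np.median(P,0).round(3),np.percentile(P[:,2],[2,98]).round(3))
    f=P[P[:,2]<.012]; f=f[(f[:,2]>-.01)]
    A=np.c_[f[:,:2],np.ones(len(f))]; print(' plane',np.linalg.lstsq(A,f[:,2],rcond=None)[0].round(3))
```

```text
42.025 [ 0.39870227 -0.27072604  0.21850388] [-0.17145639  0.44055314 -0.4387528 ] 0.04980423173025929
0.95 [ 0.52  -0.293  0.005] [-0.001  0.065]
 plane [-0.025 -0.01   0.014]
0.62 [0.325 0.186 0.007] [-0.001  0.074]
 plane [-0.007 -0.008  0.008]
```

The scoop lies flat and released, and the gripper is clear, so I hand in the job.

```bash
python3 -c "
from station import arm
print(arm.job_done())"
```

```text
the job is handed in; nothing more can be done
None
```

The job is handed in at about 42 s on the robot's clock; no verdict was returned: the orange bin is fully out, all six balls are in the bowl, the blue bin is shut, and the empty scoop lies flat on the bench, released and clear of the bowl.

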